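# Nest a specimen in its holder and slide it under the inspection camera

### The job

Get the specimen ready for inspection: out in the open, nest the three plain steel vessels by size, the middle cup standing in the wide dish and the small cup (with the specimen in it) standing in the middle cup. Then slide the dish with its cups across the bench, always flat on the bench and without tipping anything over, until the dish is centred beneath the lens, in the ring marked on the black mat. Leave everything else on the bench where it stands and do not knock the camera stand.

Things in the scene. Friction and masses are not known exactly. Their poses are not given: they have to be found in the camera images.
- dish: Wide, low, open round dish of plain steel, 96 mm across outside, 88 mm inside, 30 mm high, straight upright wall 4 mm thick, floor 5 mm thick, about 0.3 kg; too wide to grasp across, it slides on the bench. Origin: centre of its underside, z up. It starts on the robot's left or right.
- cup_mid: Middle cup, plain steel, straight round wall, 64 mm across outside, 57 mm inside, 46 mm high, wall 3.5 mm, floor 5 mm thick, about 0.11 kg, open at the top. Origin: centre of its underside, z up. When nested it stands on the dish's floor (its origin 5 mm above the dish's), and its rim is 21 mm above the dish's rim.
- cup_small: Small cup, plain steel, straight round wall, 42 mm across outside, 60 mm high, wall 3 mm, about 0.08 kg, a black mounted specimen lying inside on its floor. Origin: centre of its underside, z up. When nested it stands on the middle cup's floor (its origin 5 mm above the middle cup's), and its rim is 19 mm above the middle cup's rim.
- scope: Fixed inspection camera on a boom stand. Origin: the target spot on the bench straight below the lens (z = 0), centre of a black mat 170 mm square, flush with the bench (nothing to ride over), with a thin white ring 101 mm across for the dish. +x points along the boom from the spot to the post.
- scope_lamp (a point): Centre of the underside of the ring lamp (130 mm across, 22 mm thick), 135 mm straight above the target spot. Above it a tube 52 mm across and a camera reach to 287 mm; no room for an upright gripper. Along scope +x a boom (24 mm wide, 210 to 234 mm high) runs to a post 28 mm across, 305 mm high, 190 mm from the spot, on a round foot 110 mm across, 20 mm high.
- bottle: Bystander: upright white bottle, 56 mm across, 150 mm high. Origin: centre of its underside.
- case: Bystander: square wooden block, 64 x 64 x 34 mm, its sides along its x and y axes, with a round steel test piece 48 mm across and 10 mm high on top. Origin: centre of its underside.
- gauge: Bystander: small dial gauge on a dark round foot 60 mm across, 106 mm high in all. Origin: centre of its underside.
- jar: Bystander: amber glass jar with a lid, 52 mm across, 55 mm high. Origin: centre of its underside.
Things that resemble listed ones, but are neither listed nor needed, are in the scene too. Leave any green or yellow look-alike of the cup_mid alone. What is shaped like the cup_small but purple is not meant.

How it is judged:
On the way:
1. in the open (dish more than 100 mm from the target spot), the middle cup stands in the dish and the small cup in the middle cup, let go (horizontal distance between cup_mid and dish below 0.016 m and z of cup_mid in the frame of dish between 0.002 and 0.01 m and horizontal distance between cup_small and cup_mid below 0.012 m and z of cup_small in the frame of cup_mid between 0.002 and 0.01 m and horizontal distance between dish and scope above 0.1 m and contact force between the fingers and cup_small below 0.3 N and contact force between the fingers and cup_mid below 0.3 N), for 0.2 s.
At the end, for the whole second after the job is handed in: The dish lies flat on the bench, its centre within 15 mm of the spot below the lens; the middle cup stands upright on the dish's floor and the small cup upright on the middle cup's floor (each within about 5 mm of full depth and 0.08 rad of upright); all three at rest (horizontal distance between cup_mid and dish below 0.016 m and z of cup_mid in the frame of dish between 0.002 and 0.01 m and horizontal distance between cup_small and cup_mid below 0.012 m and z of cup_small in the frame of cup_mid between 0.002 and 0.01 m and horizontal distance between dish and scope below 0.015 m and height (world z) of dish below 0.004 m and angle between each of dish, cup_mid, cup_small's own z axis and vertical below 0.08 rad and linear speed of each of dish, cup_mid, cup_small below 0.01 m/s); the robot touches nothing.
It fails at once if the dish is lifted more than 15 mm off the bench or tilted more than 0.25 rad (height (world z) of dish above 0.015 m or angle between dish's own z axis and vertical above 0.25 rad).
It fails at once if a cup is tipped more than 0.9 rad (angle between any of cup_mid, cup_small's own z axis and vertical above 0.9 rad).
It fails at once if a bystander is moved more than 15 mm or tipped over (distance of any of bottle, case, gauge, jar from where it was at the start of the episode above 0.015 m or angle between any of bottle, case, gauge, jar's own z axis and vertical above 0.5 rad).
It fails at once if the camera stand is knocked with more than 3 N (contact force between scope and anything else above 3 N).
It also fails if it takes over 72 s, if anything falls off the work surface, if the arm or the gripper's body presses on something with over 40 N, if the wrist force passes 120 N, or if a joint passes its speed limit or range.

### The arm

A 7-joint arm with a two-finger parallel gripper is mounted at the origin on the work surface. World frame = base frame: x ahead of the robot, y to its left, z up, the work surface at z = 0. Lengths are in m, angles in rad, forces in N, time in s.
With the tool pointing down it reaches from about 0.4 to 0.85 m from the base axis. Payload 10.4 kg.
Tool frame: the origin (TCP) lies at the very end of the fingers, on their centre line; the grasp point (between the pads) lies 19 mm behind it; z points along the fingers, y is the line along which they close (so a half turn about z gives the same grasp; the last joint's range is limited). The gripper opens to 87 mm and grips with 3 to 60 N. Pads are 19 mm wide; open, the fingers measure 117 mm over their backs; the gripper's body (75 mm by 190 mm) begins 51 mm behind the grasp point.
Start: joints at [-1.168, 0.332, -0.065, 1.46, 0.022, 1.35, -0.088], TCP at [0.258, 0.569, 0.223] pointing down, gripper open.
Joint ranges: [-2.6, 2.6], [-0.5, 2.12], [-1.47, 1.34], [0.16, 2.42], [-1.27, 4.41], [0.06, 2.06], [-2.6, 2.6]. Speed limits (rad/s): [2.22, 2.22, 2.79, 2.79, 3.14, 3.14, 3.14].

### API

Orientations are given as a unit quaternion [x, y, z, w].
In Python, from bench import * gives the robot as it stands.
- The arm moves only by the tool carry_out, never from a script. Its argument "deltas" is a list of rows, each an object with "hand": the finger opening in mm, from 0 to 87; "dp": the shift along the tool's x, y, z each as a share of 250 mm, from -1 to 1, a list of three; "spin": the turn about the tool's z as a share of pi rad, from -1 to 1. In form: [{"hand": hand, "dp": [dx, dy, dz], "spin": spin}, ...]. A call has 1 to 20 rows; each row is the pose to reach, as a shift and turn from the pose commanded when the call began, along the tool's axes at that moment, turning the shorter way round; what a row does not reach only later rows make up. A row lasts 1/10 s, in which the tool goes at most 50 mm and 8.59 degrees, less where a joint would pass 70% of its speed; a pose out of reach is approached as far as the arm can. A call with a number of a shift or a turn outside -1 to 1 is refused whole. A call with a gripper value outside its range is refused whole. The fingers move at their own pace and stop on an object; "force" is the grip in N (left out, the last holds). Time passes only in rows, so rows that repeat a pose let the fingers close. It gives the time, the measured TCP pose, the force, the opening and the grip force at its end, in the units of the state.
- read_state(): the state, without advancing time (a new reading comes with each control period).
- camera(name): name is "scene" or "side" or "wrist"; returns the picture (480x640x3 uint8, red, green, blue); there is no depth.
- get_calibration(name): a dict with "fx", "fy", "cx", "cy" (pixels), "k1" (the pictures are not rectified: a ray, as slopes to the right and down, at radius r is drawn at 1 + k1 r^2 times it, then the intrinsics apply), "R" (3x3) and "t" (3): a world point X has camera coordinates R X + t; the wrist camera has in their place "mount" (4x4, takes a point from camera to tool coordinates, whose origin is the TCP and whose axes are the flange's). Camera axes: x right, y down, z forward; pixel columns grow to the right and rows downward; lengths in m; the calibration is good to about 2 mm. A picture is of the moment at which its call begins: read the wrist's pose just before it. get_calibration takes no time and is no camera call.
- close_job(): hands the job in; it is judged then, once.
The state is a dict: "time": time; "joint_positions": joint angles; "joint_vel": joint speeds; "joint_torque": joint torques, N m; "ee_pos": TCP position; "eef_rot": TCP orientation; "ft_force": force on the tool from outside, world axes, zero at the start; "torque": the same for the moment, N m; "width": finger opening in m; "grip_force": force on a finger pad.
Only numpy, scipy, OpenCV 4.12 (cv2) and the standard library are available. Lean on these libraries where they do the work, as an engineer would, in place of code of your own. Each camera call takes 0.05 s, during which the arm holds its last target. There are 200 camera calls.

## Working session

There is one attempt and no reset: what is moved stays moved. The work goes in short steps, Python scripts to look and compute and a tool call to move; the robot and the scene stay as the last step left them, time stands still between calls to the robot, and variables do not carry over. Pictures are saved under pics/ and viewed, at most 10 in all, crops included, and the job is handed in when it is done.

Besides the shell and the picture viewer there is one more tool, called after "Emit:" by a JSON object that holds its "method" and its "body". carry_out: Moves the arm, as the interface text tells. Its arguments: {"type":"object","properties":{"deltas":{"type":"array","items":{"type":"object","properties":{"hand":{"type":"number"},"dp":{"type":"array","items":{"type":"number","minimum":-1,"maximum":1}},"spin":{"type":"number","minimum":-1,"maximum":1}}}},"force":{"type":"number"}},"required":["deltas"]}

```bash
mkdir -p pics; python3 - <<'E'
from bench import *
import cv2
for n in ("scene","side"):
    cv2.imwrite(f"pics/{n}0.png",camera(n)[:,:,::-1])
    print(n,get_calibration(n))
print(get_calibration("wrist")); s=read_state(); print(s)
E
```

```text
scene {'fx': 526.9638525998677, 'fy': 526.9638525998677, 'cx': 325.91190045172885, 'cy': 238.38247623699885, 'k1': -0.027908458743366633, 'R': array([[-0.5763307 ,  0.8170108 ,  0.01833802],
       [ 0.60365974,  0.44074111, -0.6643359 ],
       [-0.55085192, -0.37180725, -0.74720916]]), 't': array([ 0.27878398, -0.23768996,  1.56209385])}
side {'fx': 585.0785634933529, 'fy': 585.0785634933529, 'cx': 328.3340409129222, 'cy': 231.07352023248185, 'k1': -0.06080970004644723, 'R': array([[ 0.74242989, -0.66986219,  0.00908332],
       [-0.48888269, -0.55101503, -0.6762959 ],
       [ 0.4580301 ,  0.49766162, -0.73657406]]), 't': array([-0.37568854,  0.34173963,  1.04877944])}
{'fx': 409.9849380629205, 'fy': 409.9849380629205, 'cx': 323.6170734279797, 'cy': 237.5754721758254, 'k1': -0.0755336013366392, 'mount': array([[-9.03684934e-04, -9.59020373e-01, -2.83335680e-01,
         7.82483914e-02],
       [ 9.99999479e-01, -1.00131612e-03,  1.99756324e-04,
         4.19017103e-04],
       [-4.75278967e-04, -2.83335352e-01,  9.59020778e-01,
        -1.63283901e-01],
       [ 0.00000000e+00,  0.00000000e+00,  0.00000000e+00,
         1.00000000e+00]])}
{'time': 0.1, 'joint_positions': array([-1.16760376,  0.33279083, -0.06475379,  1.46079025,  0.02160983,
        1.34993234, -0.08852669]), 'joint_vel': array([ 7.52590128e-04,  4.70642143e-04, -2.20714245e-04, -2.02362180e-03,
       -3.31801481e-04, -3.67396647e-06, -7.59918986e-04]), 'joint_torque': array([ 8.44101251e-04, -6.24541569e+01,  2.42025551e-02, -3.90723395e+01,
       -6.13777852e-02,  3.65537137e-02,  8.02761292e-05]), 'ee_pos': array([0.25799214, 0.56890663, 0.22187683]), 'eef_rot': array([ 2.11270070e-01,  9.77427533e-01, -6.02979874e-04, -1.06448517e-04]), 'ft_force': array([-1.20598783, -0.0944319 ,  0.38288068]), 'torque': array([ 0.01143078, -0.02154208,  0.01059749]), 'grip_force': 0.0, 'width': 0.0871967024135737}
```

View pics/scene0.png

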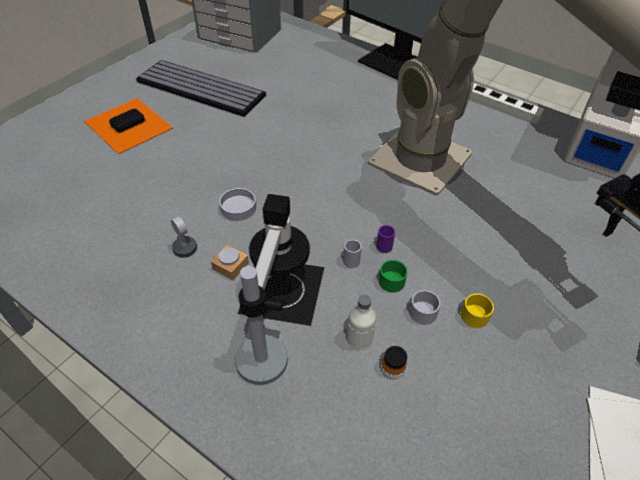

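View pics/side0.png

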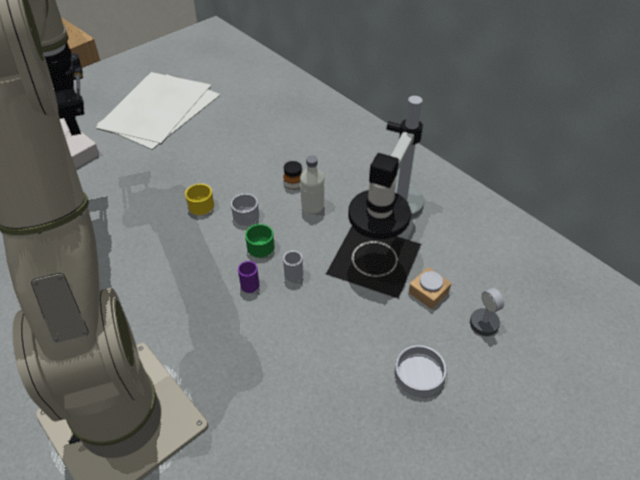

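Dish, small cup and mid cup show in scene at (238,203), (352,253) and (425,306), and in side at (420,371), (293,266) and (245,209). The ring is near scene (285,290) and side (375,259).

```bash
cat > h.py <<'E'
import numpy as np, cv2
from bench import *
from scipy.spatial.transform import Rotation as Ro
def cam(n,s=None):
    c=get_calibration(n)
    K=np.array([[c['fx'],0,c['cx']],[0,c['fy'],c['cy']],[0,0,1.]]); D=np.array([c['k1'],0,0,0,0.])
    if n=='wrist':
        T=np.eye(4); T[:3,:3]=Ro.from_quat(s['eef_rot']).as_matrix(); T[:3,3]=s['ee_pos']
        W=np.linalg.inv(T@c['mount']); return K,D,W[:3,:3],W[:3,3]
    return K,D,c['R'],c['t']
def ray(C,px,z):
    K,D,R,t=C
    u=cv2.undistortPoints(np.array([[px]],float),K,D)[0,0]
    d=R.T@np.array([*u,1]); o=-R.T@t
    return (o+d*(z-o[2])/d[2])[:2]
def proj(C,P):
    K,D,R,t=C
    return cv2.projectPoints(np.array(P,float).reshape(-1,3),cv2.Rodrigues(R)[0],t,K,D)[0][:,0]
def circ(x,y,z,r,n=72):
    a=np.linspace(0,2*np.pi,n,endpoint=False); return np.c_[x+r*np.cos(a),y+r*np.sin(a),z+0*a]
E
python3 - <<'E'
from h import *
P=dict(dish=(.03,(238,201),(420,365)),small=(.06,(352,246),(293,258)),mid=(.046,(425,300),(245,202)),green=(.046,(393,270),(260,234)),purple=(.06,(385.5,232),(249,268)),yellow=(.046,(478,303),(199,193)),jar=(.055,(395,355),(293,169)),gauge=(.01,(184,246),(485,320)),case=(.044,(229,256),(432,281)),bottle=(.15,(364,301),(312,161)),post=(.305,(248,271),(415,101)),ring=(0,(283,290),(375,259)))
A,B=cam('scene'),cam('side'); est={}
for k,(z,a,b) in P.items():
    p,q=ray(A,a,z),ray(B,b,z); est[k]=(p+q)/2; print(k,p.round(3),q.round(3))
R=dict(dish=.048,small=.021,mid=.032,ring=.0505)
for n,C in (('scene',A),('side',B)):
    im=cv2.imread(f'pics/{n}0.png')
    im=cv2.resize(im,None,fx=3,fy=3,interpolation=cv2.INTER_CUBIC)
    for k,r in R.items():
        for z in {P[k][0],0}:
            q=proj(C,circ(*est[k],z,r))*3+1
            cv2.polylines(im,[q.astype(int)],True,(0,0,255),1)
    c=im[500:1100,560:1360] if n=='scene' else im[520:1200,600:1400]
    cv2.imwrite(f'pics/{n}_ov.png',cv2.resize(c,(800,600)) if n!='scene' else c)
E
```

```text
dish [ 0.475 -0.29 ] [ 0.473 -0.294]
small [0.452 0.052] [0.447 0.047]
mid [0.478 0.264] [0.479 0.262]
green [0.447 0.163] [0.444 0.158]
purple [0.366 0.093] [0.362 0.087]
yellow [0.416 0.363] [0.416 0.359]
jar [0.64 0.28] [0.631 0.269]
gauge [ 0.66  -0.307] [ 0.66  -0.308]
case [ 0.637 -0.173] [ 0.631 -0.183]
bottle [0.625 0.188] [0.614 0.176]
post [0.786 0.046] [0.78  0.041]
ring [ 0.616 -0.03 ] [ 0.613 -0.037]
```

View pics/scene_ov.png

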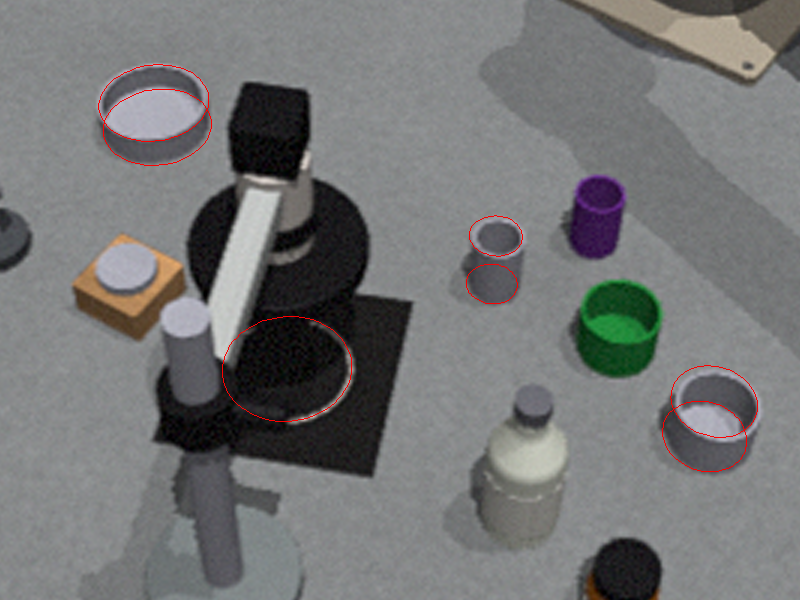

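View pics/side_ov.png

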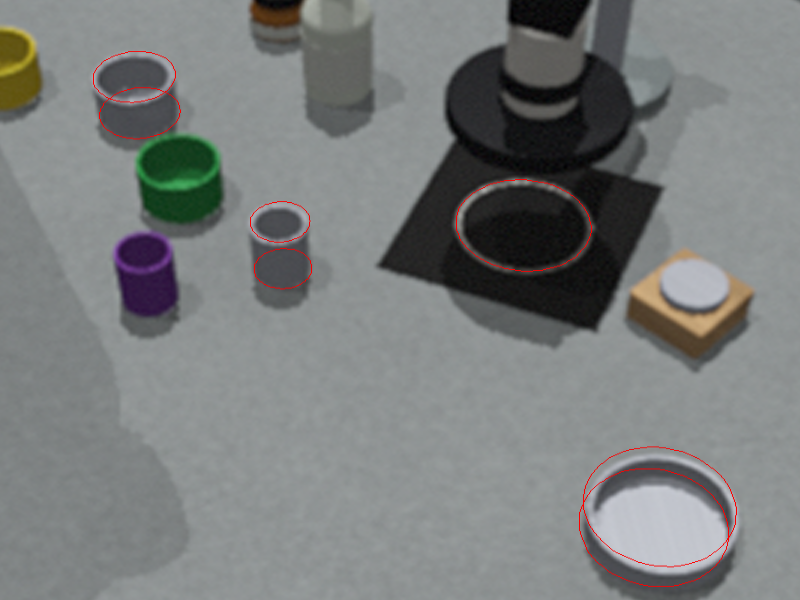

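Overlays agree to within a few mm. I'll refine the positions by matching the projected rims to image edges.

```bash
cat >> h.py <<'E'
def fit(C,im,x0,y0,rings,span=.01,step=.0005,occl=None):
    """rings: [(z,r),...]; search x,y maximising gradient normal to the projected circles"""
    g=cv2.GaussianBlur(cv2.cvtColor(im,cv2.COLOR_RGB2GRAY).astype(np.float32),(0,0),1.0)
    gx,gy=cv2.Sobel(g,5,1,0),cv2.Sobel(g,5,0,1)
    o=np.arange(-span,span+1e-9,step); S=np.zeros((len(o),len(o)))
    for i,dx in enumerate(o):
        for j,dy in enumerate(o):
            for z,r in rings:
                p=proj(C,circ(x0+dx,y0+dy,z,r)).astype(np.float32)
                t=np.roll(p,-1,0)-np.roll(p,1,0); n=np.c_[t[:,1],-t[:,0]]/np.linalg.norm(t,axis=1)[:,None]
                a=cv2.remap(gx,p[:,:1],p[:,1:],1)[:,0]*n[:,0]+cv2.remap(gy,p[:,:1],p[:,1:],1)[:,0]*n[:,1]
                S[i,j]+=np.minimum(np.abs(a),60).mean()
    i,j=np.unravel_index(S.argmax(),S.shape)
    return np.array([x0+o[i],y0+o[j]]),S.max()/np.median(S)
OBJ=dict(dish=[(.03,.048),(.03,.044)],small=[(.06,.021),(.06,.018)],mid=[(.046,.032),(.046,.0285)],ring=[(0,.050),(0,.051)])
E
python3 - <<'E'
from h import *
E=dict(dish=(.474,-.292),small=(.449,.049),mid=(.4785,.263),ring=(.614,-.034))
for n in ('scene','side'):
    im=cv2.imread(f'pics/{n}0.png')[:,:,::-1].copy()
    for k in E: print(n,k,fit(cam(n),im,*E[k],OBJ[k],step=.001))
E
```

```text
scene dish (array([ 0.477, -0.292]), np.float64(1.293031684236954))
scene small (array([0.454, 0.054]), np.float64(1.5160457266010259))
scene mid (array([0.4845, 0.267 ]), np.float64(1.607631135561849))
scene ring (array([ 0.615, -0.042]), np.float64(1.1573173512465336))
side dish (array([ 0.468, -0.3  ]), np.float64(1.912907620010056))
side small (array([0.445, 0.044]), np.float64(1.4203098825847122))
side mid (array([0.4755, 0.257 ]), np.float64(1.3630762748524916))
side ring (array([ 0.618, -0.028]), np.float64(1.1601596129753653))
```

```bash
cat > go.py <<'E'
from h import *
import sys
# usage: go.py x,y,z,heading_deg ...  -> dp shares and spin from the present pose
s=read_state(); M=Ro.from_quat(s['eef_rot']).as_matrix(); h0=np.degrees(np.arctan2(M[1,0],M[0,0]))
print('t',round(s['time'],2),'pos',s['ee_pos'].round(4),'head',round(h0,2),'tilt',round(np.degrees(np.arccos(-M[2,2])),2))
for a in sys.argv[1:]:
    x,y,z,h=map(float,a.split(','))
    d=M.T@(np.array([x,y,z])-s['ee_pos'])/.25
    print(a,d.round(3),'spin',round(-((h-h0+180)%360-180)/180,3))
E
python3 go.py .40,.40,.2,130 .48,.262,.2,110
```

```text
t 0.1 pos [0.258  0.5689 0.2219] head 155.61 tilt 0.07
.40,.40,.2,130 [-0.796 -0.381  0.088] spin 0.142
.48,.262,.2,110 [-1.316 -0.751  0.088] spin 0.253
```

Emit:
{"method": "carry_out", "body": {"deltas": [{"hand": 87, "dp": [-0.3, -0.15, 0.03], "spin": 0.05}, {"hand": 87, "dp": [-0.6, -0.3, 0.06], "spin": 0.1}, {"hand": 87, "dp": [-0.8, -0.45, 0.09], "spin": 0.15}, {"hand": 87, "dp": [-1, -0.6, 0.09], "spin": 0.2}, {"hand": 87, "dp": [-1, -0.75, 0.09], "spin": 0.253}, {"hand": 87, "dp": [-1, -0.75, 0.09], "spin": 0.253}, {"hand": 87, "dp": [-1, -0.75, 0.09], "spin": 0.253}, {"hand": 87, "dp": [-1, -0.75, 0.09], "spin": 0.253}, {"hand": 87, "dp": [-1, -0.75, 0.09], "spin": 0.253}], "force": 15}}

```text
time: 1.0
ee_pos: [0.4081, 0.2956, 0.2]
eef_rot: [0.573, 0.819, 0.0, -0.0]
ft_force: [-0.3, -0.4, 1.1]
width: 0.0875
grip_force: 0.0
```

```bash
cat > look.py <<'E'
from h import *
import sys
# look.py name obj:x,y[,dz] ... : wrist picture, fits
s=read_state(); im=camera('wrist'); cv2.imwrite(f'pics/{sys.argv[1]}.png',im[:,:,::-1]); C=cam('wrist',s)
for a in sys.argv[2:]:
    k,v=a.split(':'); v=[*map(float,v.split(','))]+[0.]
    p,q=fit(C,im,v[0],v[1],[(z+v[2],r) for z,r in OBJ[k]],.012,.001); print(k,p.round(4),round(q,2),'px',proj(C,[[*p,OBJ[k][0][0]+v[2]]])[0].round(0))
E
python3 look.py w1 mid:.48,.262; python3 go.py .48,.262,.03,110
```

```text
mid [0.479 0.267] 2.63 px [392. 279.]
t 1.05 pos [0.4078 0.2963 0.2   ] head 110.14 tilt 0.03
.48,.262,.03,110 [-0.228  0.224  0.68 ] spin 0.001
```

View pics/w1.png

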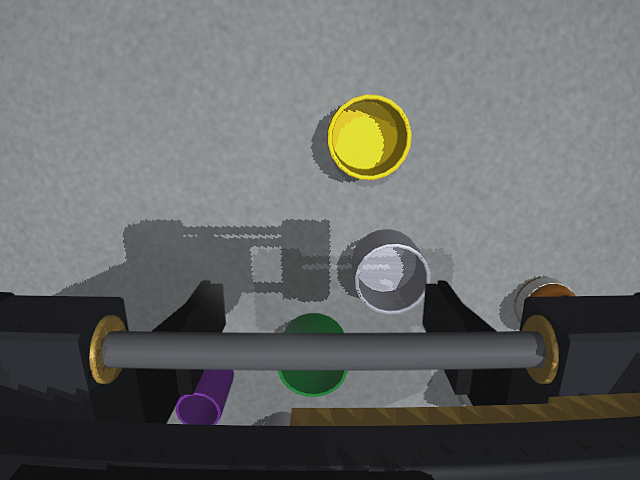

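The wrist view shows the mid cup's rim centred at about (392,279), and the fit agrees: (0.479, 0.267). Going in to grasp it.

```bash
python3 go.py .479,.267,.1,110 .479,.267,.03,110
```

```text
t 1.05 pos [0.4078 0.2963 0.2   ] head 110.14 tilt 0.03
.479,.267,.1,110 [-0.208  0.227  0.4  ] spin 0.001
.479,.267,.03,110 [-0.208  0.227  0.68 ] spin 0.001
```

Emit:
{"method": "carry_out", "body": {"deltas": [{"hand": 87, "dp": [-0.208, 0.227, 0.1], "spin": 0}, {"hand": 87, "dp": [-0.208, 0.227, 0.25], "spin": 0}, {"hand": 87, "dp": [-0.208, 0.227, 0.4], "spin": 0}, {"hand": 87, "dp": [-0.208, 0.227, 0.55], "spin": 0}, {"hand": 87, "dp": [-0.208, 0.227, 0.68], "spin": 0}, {"hand": 87, "dp": [-0.208, 0.227, 0.68], "spin": 0}, {"hand": 55, "dp": [-0.208, 0.227, 0.68], "spin": 0}, {"hand": 55, "dp": [-0.208, 0.227, 0.68], "spin": 0}, {"hand": 55, "dp": [-0.208, 0.227, 0.68], "spin": 0}, {"hand": 55, "dp": [-0.208, 0.227, 0.68], "spin": 0}, {"hand": 55, "dp": [-0.208, 0.227, 0.68], "spin": 0}, {"hand": 55, "dp": [-0.208, 0.227, 0.68], "spin": 0}], "force": 15}}

```text
time: 2.25
ee_pos: [0.4803, 0.2666, 0.0316]
eef_rot: [0.573, 0.82, 0.001, 0.0]
ft_force: [-1.5, 0.3, 7.1]
width: 0.0642
grip_force: 15.0
```

```bash
python3 go.py .43,.2,.15,130 .40,.0,.17,155 .41,-.15,.17,155 .472,-.296,.17,155
```

```text
t 2.25 pos [0.4803 0.2666 0.0316] head 110.07 tilt 0.15
.43,.2,.15,130 [-0.181 -0.279 -0.475] spin -0.111
.40,.0,.17,155 [-0.891 -0.666 -0.556] spin -0.25
.41,-.15,.17,155 [-1.468 -0.835 -0.557] spin -0.25
.472,-.296,.17,155 [-2.102 -0.802 -0.558] spin -0.25
```

Emit:
{"method": "carry_out", "body": {"deltas": [{"hand": 55, "dp": [0, 0, -0.15], "spin": 0}, {"hand": 55, "dp": [0, 0, -0.33], "spin": 0}, {"hand": 55, "dp": [-0.05, -0.09, -0.48], "spin": -0.03}, {"hand": 55, "dp": [-0.15, -0.25, -0.54], "spin": -0.07}, {"hand": 55, "dp": [-0.3, -0.38, -0.55], "spin": -0.11}, {"hand": 55, "dp": [-0.47, -0.48, -0.55], "spin": -0.15}, {"hand": 55, "dp": [-0.64, -0.57, -0.55], "spin": -0.19}, {"hand": 55, "dp": [-0.8, -0.64, -0.55], "spin": -0.23}, {"hand": 55, "dp": [-0.9, -0.67, -0.55], "spin": -0.25}, {"hand": 55, "dp": [-0.9, -0.67, -0.55], "spin": -0.25}, {"hand": 55, "dp": [-0.9, -0.67, -0.55], "spin": -0.25}]}}

```text
time: 3.35
ee_pos: [0.3994, -0.0029, 0.1678]
eef_rot: [0.217, 0.976, 0.001, 0.0]
ft_force: [0.2, 0.6, -1.5]
width: 0.064
grip_force: 15.0
```

```bash
python3 go.py  .41,-.15,.17,155 .41,-.26,.2,155
```

```text
t 3.35 pos [ 0.3994 -0.0029  0.1678] head 154.95 tilt 0.07
.41,-.15,.17,155 [-0.288 -0.515 -0.009] spin -0.0
.41,-.26,.2,155 [-0.474 -0.914 -0.13 ] spin -0.0
```

```bash
python3 go.py .42,-.2,.2,155 .525,-.315,.2,155
```

```text
t 3.35 pos [ 0.3994 -0.0029  0.1678] head 154.95 tilt 0.07
.42,-.2,.2,155 [-0.409 -0.679 -0.129] spin -0.0
.525,-.315,.2,155 [-0.984 -0.918 -0.13 ] spin -0.0
```

Emit:
{"method": "carry_out", "body": {"deltas": [{"hand": 55, "dp": [-0.1, -0.17, -0.03], "spin": 0}, {"hand": 55, "dp": [-0.2, -0.34, -0.06], "spin": 0}, {"hand": 55, "dp": [-0.3, -0.51, -0.1], "spin": 0}, {"hand": 55, "dp": [-0.41, -0.68, -0.13], "spin": 0}, {"hand": 55, "dp": [-0.58, -0.75, -0.13], "spin": 0}, {"hand": 55, "dp": [-0.75, -0.82, -0.13], "spin": 0}, {"hand": 55, "dp": [-0.9, -0.89, -0.13], "spin": 0}, {"hand": 55, "dp": [-0.98, -0.92, -0.13], "spin": 0}, {"hand": 55, "dp": [-0.98, -0.92, -0.13], "spin": 0}, {"hand": 55, "dp": [-0.98, -0.92, -0.13], "spin": 0}, {"hand": 55, "dp": [-0.98, -0.92, -0.13], "spin": 0}]}}

```text
time: 4.45
ee_pos: [0.5247, -0.3134, 0.1999]
eef_rot: [0.215, 0.977, 0.001, -0.0]
ft_force: [-0.5, -0.3, -0.8]
width: 0.064
grip_force: 15.0
```

```bash
python3 look.py w2 dish:.472,-.296; python3 go.py .472,-.296,.1,155; python3 - <<'E'
from h import *
s=read_state(); C=cam('wrist',s); im=cv2.imread('pics/w2.png')[:,:,::-1].copy()
print(s['ee_pos'])
# held cup: rim at about tcp + 16 mm, in tool plane
for dz in (.014,.016): print(fit(C,im,*s['ee_pos'][:2],[(s['ee_pos'][2]+dz,.032),(s['ee_pos'][2]+dz,.0285)],.012,.001))
E
```

```text
dish [ 0.473 -0.295] 2.03 px [316. 148.]
t 4.5 pos [ 0.5246 -0.3135  0.2001] head 155.12 tilt 0.08
.472,-.296,.1,155 [ 0.22  -0.026  0.4  ] spin 0.001
[ 0.52462827 -0.3134557   0.20010772]
(array([ 0.52562827, -0.3134557 ]), np.float64(2.578009907474817))
(array([ 0.52462827, -0.3134557 ]), np.float64(2.1873899967690464))
```

View pics/w2.png

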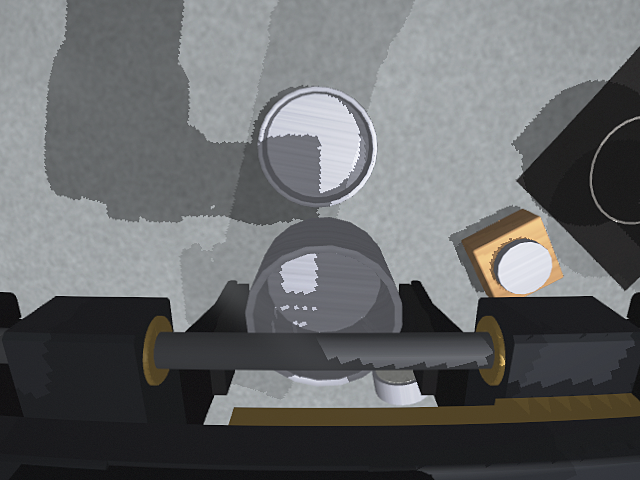

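The dish is centred at (316,148), i.e. (0.473, -0.295), and the held cup is centred on the TCP. Lowering and releasing it.

Emit:
{"method": "carry_out", "body": {"deltas": [{"hand": 55, "dp": [0.12, -0.01, 0.1], "spin": 0}, {"hand": 55, "dp": [0.217, -0.03, 0.25], "spin": 0}, {"hand": 55, "dp": [0.217, -0.03, 0.4], "spin": 0}, {"hand": 55, "dp": [0.217, -0.03, 0.52], "spin": 0}, {"hand": 55, "dp": [0.217, -0.03, 0.6], "spin": 0}, {"hand": 55, "dp": [0.217, -0.03, 0.648], "spin": 0}, {"hand": 55, "dp": [0.217, -0.03, 0.648], "spin": 0}, {"hand": 80, "dp": [0.217, -0.03, 0.648], "spin": 0}, {"hand": 80, "dp": [0.217, -0.03, 0.648], "spin": 0}, {"hand": 80, "dp": [0.217, -0.03, 0.648], "spin": 0}, {"hand": 80, "dp": [0.217, -0.03, 0.55], "spin": 0}, {"hand": 80, "dp": [0.217, -0.03, 0.35], "spin": 0}, {"hand": 80, "dp": [0.217, -0.03, 0.15], "spin": 0}, {"hand": 80, "dp": [0.1, -0.03, 0.05], "spin": 0}, {"hand": 80, "dp": [0, -0.03, 0.0], "spin": 0}, {"hand": 80, "dp": [0, 0, 0.0], "spin": 0}]}}

```text
time: 6.1
ee_pos: [0.5271, -0.3165, 0.2025]
eef_rot: [0.216, 0.976, -0.001, 0.002]
ft_force: [-0.6, 0.8, -0.5]
width: 0.0798
grip_force: 0.0
```

```bash
python3 look.py w3 dish:.472,-.296 mid:.473,-.295,.005; python3 go.py .42,-.2,.17,155 .40,0.0,.17,155 .48,.03,.2,155
```

```text
dish [ 0.474 -0.294] 1.89 px [321. 143.]
mid [ 0.473 -0.299] 1.39 px [314. 146.]
t 6.15 pos [ 0.5263 -0.3143  0.2008] head 155.12 tilt 0.09
.42,-.2,.17,155 [0.578 0.236 0.122] spin 0.001
.40,0.0,.17,155 [0.987 0.928 0.121] spin 0.001
.48,.03,.2,155 [0.747 1.171 0.002] spin 0.001
```

```bash
python3 go.py .42,.06,.2,155
```

```text
t 6.15 pos [ 0.5263 -0.3143  0.2008] head 155.12 tilt 0.09
.42,.06,.2,155 [1.016e+00 1.179e+00 1.000e-03] spin 0.001
```

Emit:
{"method": "carry_out", "body": {"deltas": [{"hand": 80, "dp": [0.17, 0.07, 0.0], "spin": 0}, {"hand": 80, "dp": [0.34, 0.14, 0.0], "spin": 0}, {"hand": 80, "dp": [0.5, 0.21, 0.0], "spin": 0}, {"hand": 80, "dp": [0.62, 0.34, 0.0], "spin": 0}, {"hand": 80, "dp": [0.73, 0.5, 0.0], "spin": 0}, {"hand": 80, "dp": [0.83, 0.67, 0.0], "spin": 0}, {"hand": 80, "dp": [0.93, 0.83, 0], "spin": 0}, {"hand": 80, "dp": [0.99, 0.95, 0], "spin": 0}, {"hand": 80, "dp": [0.99, 0.99, 0], "spin": 0}, {"hand": 80, "dp": [0.99, 0.99, 0], "spin": 0}]}}

```text
time: 7.15
ee_pos: [0.4041, 0.0147, 0.1995]
eef_rot: [0.215, 0.977, -0.0, -0.0]
ft_force: [0.5, -1.0, -0.0]
width: 0.0797
grip_force: 0.0
```

```bash
python3 look.py w4 small:.449,.049; python3 go.py .449,.049,.1,155 .449,.049,.044,155
```

```text
small [0.449 0.052] 2.85 px [391. 255.]
t 7.2 pos [0.4041 0.0133 0.1996] head 155.09 tilt 0.05
.449,.049,.1,155 [-0.103  0.205  0.398] spin 0.001
.449,.049,.044,155 [-0.103  0.206  0.622] spin 0.001
```

View pics/w4.png

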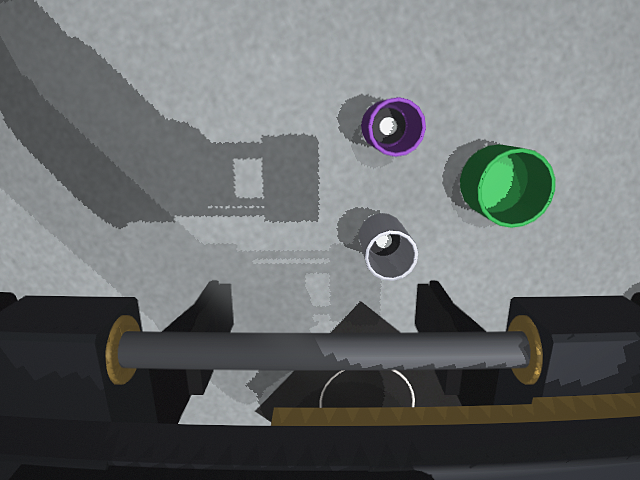

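The small cup's rim is at (391,255), i.e. (0.449, 0.052), and the ring is partly visible at about (367,395). Grasping the cup.

Emit:
{"method": "carry_out", "body": {"deltas": [{"hand": 80, "dp": [-0.098, 0.217, 0.05], "spin": 0}, {"hand": 80, "dp": [-0.098, 0.217, 0.2], "spin": 0}, {"hand": 80, "dp": [-0.098, 0.217, 0.36], "spin": 0}, {"hand": 80, "dp": [-0.098, 0.217, 0.5], "spin": 0}, {"hand": 80, "dp": [-0.098, 0.217, 0.615], "spin": 0}, {"hand": 80, "dp": [-0.098, 0.217, 0.615], "spin": 0}, {"hand": 35, "dp": [-0.098, 0.217, 0.615], "spin": 0}, {"hand": 35, "dp": [-0.098, 0.217, 0.615], "spin": 0}, {"hand": 35, "dp": [-0.098, 0.217, 0.615], "spin": 0}, {"hand": 35, "dp": [-0.098, 0.217, 0.615], "spin": 0}, {"hand": 35, "dp": [-0.098, 0.217, 0.615], "spin": 0}, {"hand": 35, "dp": [-0.098, 0.217, 0.615], "spin": 0}, {"hand": 35, "dp": [-0.098, 0.217, 0.615], "spin": 0}, {"hand": 35, "dp": [-0.098, 0.217, 0.5], "spin": 0}, {"hand": 35, "dp": [-0.05, 0.15, 0.3], "spin": 0}, {"hand": 35, "dp": [0, 0.0, 0.1], "spin": 0}, {"hand": 35, "dp": [0, 0.0, 0], "spin": 0}, {"hand": 35, "dp": [0, 0.0, 0], "spin": 0}]}}

```text
time: 9.0
ee_pos: [0.406, 0.0133, 0.2045]
eef_rot: [0.217, 0.976, 0.003, 0.003]
ft_force: [0.0, 1.4, -2.4]
width: 0.0411
grip_force: 15.0
```

```bash
python3 go.py .42,-.2,.2,155 .525,-.315,.2,155; python3 - <<'E'
from h import *
s=dict(ee_pos=np.array([.4041,.0133,.1996]),eef_rot=Ro.from_matrix(np.array([[np.cos(np.radians(155.09)),np.sin(np.radians(155.09)),0],[np.sin(np.radians(155.09)),-np.cos(np.radians(155.09)),0],[0,0,-1]])).as_quat())
C=cam('wrist',s)
for p in [(346,374),(367,367),(388,373),(407,393),(321,400)]: 
    q=ray(C,p,0); print(p,q.round(4),np.hypot(*(q-[.614,-.034])).round(4))
from scipy.optimize import least_squares
Q=np.array([ray(C,p,0) for p in [(346,374),(367,367),(388,373),(407,386),(413,399),(321,400),(328,388)]])
r=least_squares(lambda c:np.hypot(*(Q-c).T)-.0505,[.614,-.034]); print(r.x,r.fun.round(4))
E
```

```text
t 9.0 pos [0.406  0.0133 0.2045] head 154.96 tilt 0.46
.42,-.2,.2,155 [-0.412 -0.749  0.015] spin -0.0
.525,-.315,.2,155 [-0.987 -0.989  0.016] spin -0.0
(346, 374) [ 0.5736 -0.0395] 0.0407
(367, 367) [ 0.5751 -0.0166] 0.0426
(388, 373) [5.912e-01 3.000e-04] 0.0412
(407, 393) [0.623  0.0091] 0.0441
(321, 400) [ 0.5921 -0.0767] 0.048
[ 0.6235095  -0.03715287] [-0.0006  0.0021 -0.001  -0.0002 -0.0003 -0.     -0.0008]
```

Emit:
{"method": "carry_out", "body": {"deltas": [{"hand": 35, "dp": [-0.1, -0.19, 0], "spin": 0}, {"hand": 35, "dp": [-0.2, -0.37, 0], "spin": 0}, {"hand": 35, "dp": [-0.3, -0.55, 0], "spin": 0}, {"hand": 35, "dp": [-0.41, -0.74, 0], "spin": 0}, {"hand": 35, "dp": [-0.58, -0.82, 0], "spin": 0}, {"hand": 35, "dp": [-0.75, -0.89, 0], "spin": 0}, {"hand": 35, "dp": [-0.9, -0.95, 0], "spin": 0}, {"hand": 35, "dp": [-0.98, -0.98, 0], "spin": 0}, {"hand": 35, "dp": [-0.98, -0.98, 0], "spin": 0}, {"hand": 35, "dp": [-0.98, -0.98, 0], "spin": 0}, {"hand": 35, "dp": [-0.98, -0.98, 0], "spin": 0}]}}

```text
time: 10.1
ee_pos: [0.523, -0.3108, 0.1998]
eef_rot: [0.216, 0.976, 0.0, -0.0]
ft_force: [-1.0, 1.4, -0.3]
width: 0.0413
grip_force: 15.0
```

```bash
python3 look.py w5 dish:.473,-.295 mid:.473,-.297,.005; python3 go.py .473,-.296,.1,155 .473,-.296,.056,155; python3 - <<'E'
from h import *
s=read_state(); C=cam('wrist',s); im=cv2.imread('pics/w5.png')[:,:,::-1].copy()
for dz in (.010,.012,.014): print(dz,fit(C,im,*s['ee_pos'][:2],[(s['ee_pos'][2]+dz,.021),(s['ee_pos'][2]+dz,.018)],.012,.001))
c=im[60:420,120:560,::-1]; cv2.imwrite('pics/w5c.png',cv2.resize(c,None,fx=1.6,fy=1.6))
E
```

```text
dish [ 0.473 -0.295] 1.94 px [314. 151.]
mid [ 0.473 -0.299] 1.44 px [309. 156.]
t 10.15 pos [ 0.5233 -0.3103  0.2002] head 155.13 tilt 0.09
.473,-.296,.1,155 [ 0.207 -0.033  0.401] spin 0.001
.473,-.296,.056,155 [ 0.207 -0.034  0.577] spin 0.001
0.01 (array([ 0.52528126, -0.31031516]), np.float64(2.3971689797421374))
0.012 (array([ 0.52428126, -0.31031516]), np.float64(2.4704554031793307))
0.014 (array([ 0.52428126, -0.31031516]), np.float64(2.4312154995407047))
```

View pics/w5c.png

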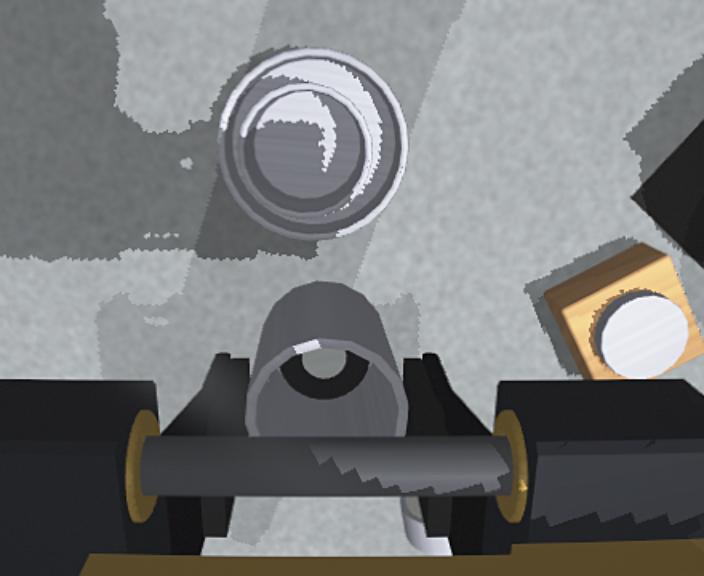

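The mid cup stands in the dish, its rim centred about 2–3 mm off at (312,155). The small cup is held straight. Inserting it now.

Emit:
{"method": "carry_out", "body": {"deltas": [{"hand": 35, "dp": [0.12, -0.02, 0.05], "spin": 0}, {"hand": 35, "dp": [0.204, -0.04, 0.15], "spin": 0}, {"hand": 35, "dp": [0.204, -0.04, 0.25], "spin": 0}, {"hand": 35, "dp": [0.204, -0.04, 0.35], "spin": 0}, {"hand": 35, "dp": [0.204, -0.04, 0.43], "spin": 0}, {"hand": 35, "dp": [0.204, -0.04, 0.5], "spin": 0}, {"hand": 35, "dp": [0.204, -0.04, 0.55], "spin": 0}, {"hand": 35, "dp": [0.204, -0.04, 0.57], "spin": 0}, {"hand": 35, "dp": [0.204, -0.04, 0.57], "spin": 0}]}}

```text
time: 11.05
ee_pos: [0.4733, -0.2986, 0.0579]
eef_rot: [0.216, 0.977, 0.0, 0.0]
ft_force: [1.2, 0.1, -0.2]
width: 0.0409
grip_force: 15.0
```

```bash
python3 go.py .473,-.298,.057,155 .473,-.298,.15,155 .4,-.37,.15,155 .4,-.37,.15,-135
```

```text
t 11.05 pos [ 0.4733 -0.2986  0.0579] head 155.11 tilt 0.06
.473,-.298,.057,155 [0.002 0.001 0.004] spin 0.001
.473,-.298,.15,155 [ 0.002  0.002 -0.368] spin 0.001
.4,-.37,.15,155 [ 0.146 -0.382 -0.369] spin 0.001
.4,-.37,.15,-135 [ 0.146 -0.382 -0.369] spin -0.388
```

Emit:
{"method": "carry_out", "body": {"deltas": [{"hand": 62, "dp": [0, 0, 0], "spin": 0}, {"hand": 62, "dp": [0, 0, 0], "spin": 0}, {"hand": 62, "dp": [0, 0, 0], "spin": 0}, {"hand": 62, "dp": [0, 0, -0.1], "spin": 0}, {"hand": 62, "dp": [0, 0, -0.25], "spin": 0}, {"hand": 62, "dp": [0, 0, -0.4], "spin": 0}, {"hand": 62, "dp": [0.0, 0.15, -0.55], "spin": 0}, {"hand": 30, "dp": [0.05, 0.3, -0.7], "spin": 0.04}, {"hand": 30, "dp": [0.06, 0.45, -0.77], "spin": 0.08}, {"hand": 30, "dp": [0.06, 0.5, -0.77], "spin": 0.12}, {"hand": 30, "dp": [0.06, 0.5, -0.77], "spin": 0.166}, {"hand": 30, "dp": [0.06, 0.5, -0.77], "spin": 0.166}, {"hand": 30, "dp": [0.06, 0.5, -0.77], "spin": 0.166}]}}

```text
time: 12.35
ee_pos: [0.5117, -0.1799, 0.2501]
eef_rot: [0.459, 0.889, -0.0, -0.0]
ft_force: [0.2, 0.4, -0.5]
width: 0.0311
grip_force: 0.0
```

```bash
python3 look.py w6 ring:.618,-.036 ; python3 go.py .43,-.17,.25,125; python3 - <<'E'
from h import *
print(read_state()['joint_positions'])
sc,sd=camera('scene'),camera('side')
OBJ['sm2']=[(.07,.021),(.07,.018)]; OBJ['mid2']=[(.051,.032),(.051,.0285)]
for n,im in(('scene',sc),('side',sd)):
    cv2.imwrite(f'pics/{n}1.png',im[:,:,::-1])
    for k in('dish','mid2','sm2'): print(n,k,fit(cam(n),im,.473,-.296,OBJ[k],.012,.001))
w=cv2.imread('pics/w6.png'); a=cv2.imread('pics/side1.png')[300:430,340:500]
c=np.zeros((480,800,3),np.uint8); c[:360,:480]=cv2.resize(w,(480,360)); c[:260,480:800]=cv2.resize(a,(320,260)); cv2.imwrite('pics/m6.png',c)
E
```

```text
ring [ 0.615 -0.033] 3.05 px [493. 138.]
t 12.4 pos [ 0.5116 -0.1801  0.25  ] head 125.34 tilt 0.01
.43,-.17,.25,125 [ 0.222 -0.243  0.   ] spin 0.002
[-0.79868323  0.27161665  1.25739098  1.68585726 -0.26311866  1.37693717
  1.11630724]
scene dish (array([ 0.478, -0.291]), np.float64(1.4841054536345797))
scene mid2 (array([ 0.477, -0.297]), np.float64(1.3103977604687032))
scene sm2 (array([ 0.479, -0.296]), np.float64(1.6644738664323644))
side dish (array([ 0.472, -0.298]), np.float64(1.4095094190847202))
side mid2 (array([ 0.471, -0.3  ]), np.float64(1.3776928526732126))
side sm2 (array([ 0.474, -0.299]), np.float64(1.6688746222485324))
```

View pics/m6.png

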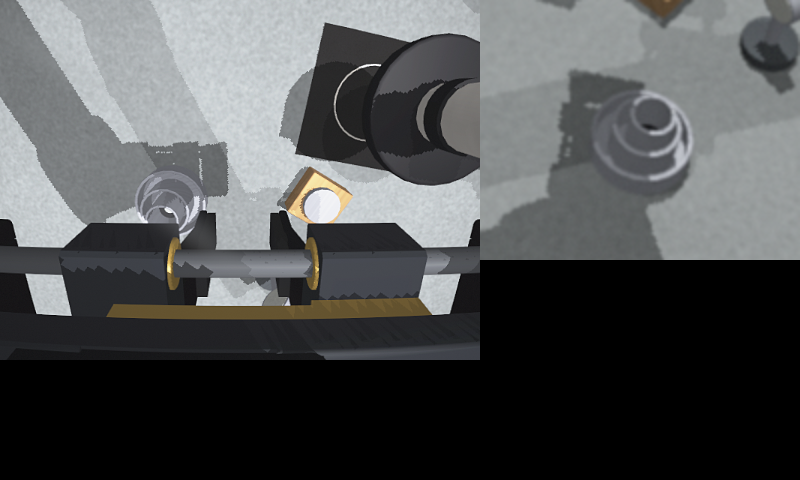

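Nested correctly: small in mid in dish. The ring is at (0.615, −0.034). The hand can't go under the lamp, so I'll push the dish up to it and finish with a coasting slide. I'll calibrate that slide in the open first.

```bash
python3 go.py .484,-.375,.2,98 .484,-.375,.012,98
```

```text
t 12.5 pos [ 0.5117 -0.1801  0.25  ] head 125.26 tilt 0.01
.484,-.375,.2,98 [-0.573 -0.541  0.2  ] spin 0.151
.484,-.375,.012,98 [-0.573 -0.541  0.952] spin 0.151
```

Emit:
{"method": "carry_out", "body": {"deltas": [{"hand": 30, "dp": [-0.12, -0.11, 0.0], "spin": 0.04}, {"hand": 30, "dp": [-0.24, -0.23, 0.05], "spin": 0.08}, {"hand": 30, "dp": [-0.36, -0.35, 0.1], "spin": 0.12}, {"hand": 30, "dp": [-0.48, -0.46, 0.15], "spin": 0.151}, {"hand": 30, "dp": [-0.573, -0.541, 0.25], "spin": 0.151}, {"hand": 30, "dp": [-0.573, -0.541, 0.4], "spin": 0.151}, {"hand": 30, "dp": [-0.573, -0.541, 0.4], "spin": 0.151}, {"hand": 30, "dp": [-0.573, -0.541, 0.4], "spin": 0.151}]}}

```text
time: 13.3
ee_pos: [0.4839, -0.3742, 0.1505]
eef_rot: [0.656, 0.755, -0.0, -0.0]
ft_force: [0.1, -0.2, -0.2]
width: 0.0298
grip_force: 0.0
```

```bash
python3 go.py .484,-.375,.012,98; python3 -c "
from bench import *;print(read_state()['joint_positions'])"
```

```text
t 13.3 pos [ 0.4839 -0.3742  0.1505] head 98.05 tilt 0.06
.484,-.375,.012,98 [-0.003  0.     0.554] spin 0.0
[-0.22937159  0.58825592  1.13258102  1.63385617 -0.55187616  1.28015877
  1.14415537]
```

Emit:
{"method": "carry_out", "body": {"deltas": [{"hand": 30, "dp": [0, 0, 0.18], "spin": 0}, {"hand": 30, "dp": [0, 0, 0.36], "spin": 0}, {"hand": 30, "dp": [0, 0, 0.5], "spin": 0}, {"hand": 30, "dp": [0, 0, 0.553], "spin": 0}, {"hand": 30, "dp": [0.04, 0, 0.553], "spin": 0}, {"hand": 30, "dp": [0.08, 0, 0.553], "spin": 0}, {"hand": 30, "dp": [0.13, 0, 0.553], "spin": 0}, {"hand": 30, "dp": [0.2, 0, 0.553], "spin": 0}, {"hand": 30, "dp": [0.3, 0, 0.553], "spin": 0}, {"hand": 30, "dp": [0.46, 0, 0.553], "spin": 0}, {"hand": 30, "dp": [0.62, 0, 0.553], "spin": 0}, {"hand": 30, "dp": [0.62, 0, 0.553], "spin": 0}, {"hand": 30, "dp": [0.62, 0, 0.553], "spin": 0}, {"hand": 30, "dp": [0.62, 0, 0.553], "spin": 0}]}}

```text
time: 14.7
ee_pos: [0.4632, -0.2216, 0.013]
eef_rot: [0.656, 0.755, 0.001, 0.001]
ft_force: [0.1, -0.3, -0.4]
width: 0.03
grip_force: 0.0
```

```bash
cat > where.py <<'E'
from h import *
import sys
x,y=map(float,sys.argv[2:4]); sp=float(sys.argv[4])
s=read_state(); ims={n:camera(n) for n in('scene','side','wrist')}
print('t',s['time'],'tcp',s['ee_pos'].round(4))
R={'dish':OBJ['dish'],'mid':[(.051,.032),(.051,.0285)],'small':[(.07,.021),(.07,.018)]}
for n,im in ims.items():
    cv2.imwrite(f'pics/{sys.argv[1]}_{n}.png',im[:,:,::-1]); C=cam(n,s)
    p,q=fit(C,im,x,y,sum(R.values(),[]),sp,.002)
    print(n,'all',p.round(4),round(q,2),end='  ')
    for k in R: r,q=fit(C,im,*p,R[k],.008,.001); print(k,r.round(4),round(q,2),end='  ')
    print()
E
python3 where.py a .455,-.13 .05
```

```text
Traceback (most recent call last):
  File "where.py", line 3, in <module>
    x,y=map(float,sys.argv[2:4]); sp=float(sys.argv[4])
    ^^^
ValueError: could not convert string to float: '.455,-.13'
```

```bash
python3 where.py a .455 -.14 .05; python3 - <<'E'
import cv2,numpy as np
c=np.zeros((480,800,3),np.uint8); c[:300,:400]=cv2.resize(cv2.imread('pics/a_wrist.png'),(400,300))
c[:,400:]=cv2.resize(cv2.imread('pics/a_side.png')[180:400,250:433],(400,480)); cv2.imwrite('pics/m7.png',c)
E
```

```text
t 14.7 tcp [ 0.4632 -0.2216  0.013 ]
scene all [ 0.477 -0.104] 1.57  dish [ 0.479 -0.1  ] 1.07  mid [ 0.485 -0.101] 1.1  small [ 0.476 -0.106] 1.13  
side all [ 0.441 -0.146] 1.78  dish [ 0.442 -0.154] 1.27  mid [ 0.442 -0.144] 1.28  small [ 0.446 -0.154] 1.24  
wrist all [ 0.453 -0.152] 2.81  dish [ 0.454 -0.145] 2.47  mid [ 0.453 -0.151] 1.75  small [ 0.456 -0.153] 1.75
```

View pics/m7.png

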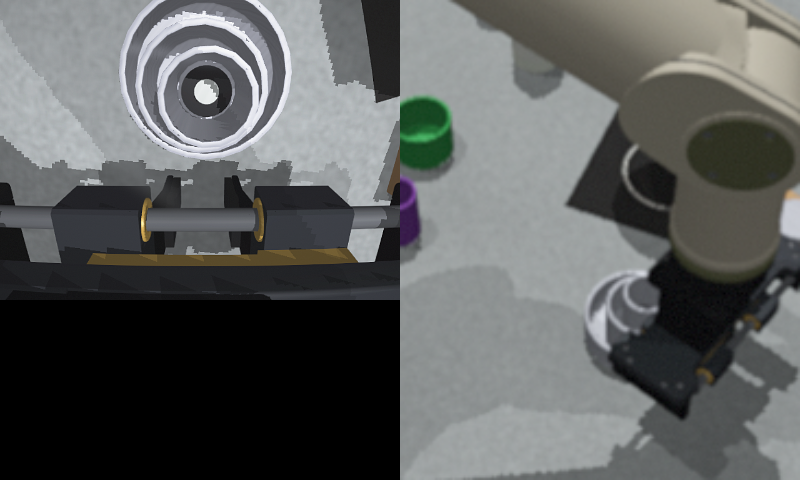

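The dish is at (0.454, −0.145) and coasted about 22 mm after the 0.4 m/s stop. I'll repeat at full speed in the open to calibrate.

Emit:
{"method": "carry_out", "body": {"deltas": [{"hand": 30, "dp": [0.1, 0, 0], "spin": 0}, {"hand": 30, "dp": [0.3, 0, 0], "spin": 0}]}}

```text
time: 15.05
ee_pos: [0.4523, -0.1515, 0.0128]
eef_rot: [0.659, 0.752, -0.001, 0.003]
ft_force: [2.8, -3.7, 3.2]
width: 0.0303
grip_force: 2.2
```

Emit:
{"method": "carry_out", "body": {"deltas": [{"hand": 30, "dp": [0.2, 0, 0], "spin": 0}]}}

```text
time: 15.15
ee_pos: [0.4456, -0.1001, 0.0124]
eef_rot: [0.658, 0.753, -0.0, 0.002]
ft_force: [2.6, -3.8, 3.1]
width: 0.0303
grip_force: 2.3
```

Emit:
{"method": "carry_out", "body": {"deltas": [{"hand": 30, "dp": [0, 0, 0], "spin": 0}]}}

```text
time: 15.25
ee_pos: [0.4455, -0.0913, 0.0112]
eef_rot: [0.652, 0.758, 0.0, -0.001]
ft_force: [0.3, 0.1, 0.7]
width: 0.0303
grip_force: 0.0
```

Emit:
{"method": "carry_out", "body": {"deltas": [{"hand": 30, "dp": [0, 0, 0], "spin": 0}, {"hand": 30, "dp": [0, 0, 0], "spin": 0}]}}

```text
time: 15.45
ee_pos: [0.4453, -0.1, 0.012]
eef_rot: [0.657, 0.754, -0.0, 0.0]
ft_force: [0.0, -1.0, 0.3]
width: 0.0301
grip_force: 0.0
```

```bash
python3 where.py b .440 -.01 .03|grep -v s[ic]
```

```text
t 15.45 tcp [ 0.4453 -0.1     0.012 ]
wrist all [ 0.434 -0.016] 2.25  dish [ 0.434 -0.016] 2.09  mid [ 0.435 -0.024] 1.75  small [ 0.429 -0.022] 1.48
```

The coast is too short at full speed (about 20 mm), so a flick won't get it there. I'll check numerically from the pictures how tall the hand's body is, to see whether it fits under the lamp.

```bash
python3 - <<'E'
from h import *
s=dict(p=np.array([.4632,-.2216,.013]))
h=np.radians(98); xh=np.array([np.cos(h),np.sin(h),0]); yh=np.array([np.sin(h),-np.cos(h),0])
for n in('side','scene'):
    im=cv2.imread(f'pics/a_{n}.png'); C=cam(n)
    # along tool axis: colours
    print(n,'axis',[(H,tuple(int(v) for v in im[int(q[1]),int(q[0])]) if 0<=q[1]<480 and 0<=q[0]<640 else None,q.round(0).astype(int).tolist()) for H in range(40,300,12) for q in [proj(C,[s['p']+[0,0,H/1000]])[0]]])
im=cv2.imread('pics/a_side.png'); C=cam('side')
# ascii map of the hand region in side view: b=black(<60), e=beige(r-b>12), .=other
for y in range(250,400,4):
    print(y,''.join('#' if im[y,x].max()<70 else ('e' if int(im[y,x,2])-int(im[y,x,0])>12 else '.') for x in range(320,470,2)))
E
```

```text
side axis [(40, (15, 11, 16), [390, 337]), (52, (14, 12, 18), [390, 333]), (64, (17, 18, 14), [391, 330]), (76, (14, 9, 7), [392, 326]), (88, (19, 19, 17), [392, 323]), (100, (12, 7, 7), [393, 319]), (112, (14, 13, 12), [393, 315]), (124, (18, 15, 15), [394, 312]), (136, (36, 52, 50), [395, 308]), (148, (73, 81, 84), [395, 304]), (160, (77, 85, 88), [396, 300]), (172, (76, 85, 86), [396, 296]), (184, (73, 82, 85), [397, 292]), (196, (74, 83, 85), [398, 287]), (208, (75, 83, 85), [399, 283]), (220, (75, 84, 85), [399, 279]), (232, (76, 83, 86), [400, 274]), (244, (75, 85, 86), [401, 270]), (256, (36, 49, 48), [401, 265]), (268, (33, 48, 46), [402, 260]), (280, (34, 49, 46), [403, 256]), (292, (32, 49, 47), [404, 251])]
scene axis [(40, (56, 49, 50), [260, 203]), (52, (31, 53, 71), [260, 200]), (64, (23, 17, 21), [260, 196]), (76, (42, 36, 33), [259, 193]), (88, (45, 38, 40), [259, 189]), (100, (5, 0, 3), [258, 186]), (112, (16, 6, 3), [258, 182]), (124, (0, 2, 0), [258, 178]), (136, (10, 0, 7), [257, 175]), (148, (0, 3, 5), [257, 171]), (160, (76, 72, 74), [257, 167]), (172, (21, 33, 
[... 2690 characters left out ...]
..........#######...........................................
370 ............................###............................................
374 ...........................................................................
378 ...........................................................................
382 ...........................................................................
386 ...........................................................................
390 ...........................................................................
394 ...........................................................................
398 ...........................................................................
```

The hand body is too tall to fit under the lamp. On stopping, the tool swings about 9 mm past the target, so a wind-up could briefly exceed the commanded speed. I'll try that in the air, in the final push heading.

```bash
python3 go.py .4453,-.10,.13,98 .425,-.105,.13,200
```

```text
t 15.6 pos [ 0.4451 -0.1004  0.0119] head 97.8 tilt 0.03
.4453,-.10,.13,98 [ 0.001  0.001 -0.472] spin -0.001
.425,-.105,.13,200 [-0.008 -0.082 -0.472] spin -0.568
```

Emit:
{"method": "carry_out", "body": {"deltas": [{"hand": 30, "dp": [0, 0, -0.2], "spin": 0}, {"hand": 30, "dp": [0, 0, -0.4], "spin": 0}, {"hand": 30, "dp": [-0.008, -0.08, -0.47], "spin": -0.05}, {"hand": 30, "dp": [-0.008, -0.08, -0.47], "spin": -0.1}, {"hand": 30, "dp": [-0.008, -0.08, -0.47], "spin": -0.15}, {"hand": 30, "dp": [-0.008, -0.08, -0.47], "spin": -0.2}, {"hand": 30, "dp": [-0.008, -0.08, -0.47], "spin": -0.25}, {"hand": 30, "dp": [-0.008, -0.08, -0.47], "spin": -0.3}, {"hand": 30, "dp": [-0.008, -0.08, -0.47], "spin": -0.35}, {"hand": 30, "dp": [-0.008, -0.08, -0.47], "spin": -0.4}]}}

```text
time: 16.6
ee_pos: [0.4254, -0.1048, 0.1293]
eef_rot: [0.175, 0.985, 0.0, -0.0]
ft_force: [-0.3, 0.1, 0.7]
width: 0.0302
grip_force: 0.0
```

```bash
python3 go.py .425,-.105,.13,200; python3 -c "
from bench import *;print(read_state()['joint_positions'].round(3))"
```

```text
t 16.6 pos [ 0.4254 -0.1048  0.1293] head 159.8 tilt 0.02
.425,-.105,.13,200 [ 0.001 -0.001 -0.003] spin -0.223
[-1.265 -0.299  1.296  2.092  0.316  1.153  1.105]
```

Emit:
{"method": "carry_out", "body": {"deltas": [{"hand": 30, "dp": [0, 0, 0], "spin": -0.05}, {"hand": 30, "dp": [0, 0, 0], "spin": -0.1}, {"hand": 30, "dp": [0, 0, 0], "spin": -0.15}, {"hand": 30, "dp": [0, 0, 0], "spin": -0.2}, {"hand": 30, "dp": [0, 0, 0], "spin": -0.24}, {"hand": 30, "dp": [0, 0, 0], "spin": -0.279}, {"hand": 30, "dp": [0, 0, 0], "spin": -0.279}, {"hand": 30, "dp": [0, 0, 0], "spin": -0.279}]}}

```text
time: 17.4
ee_pos: [0.4256, -0.1041, 0.1293]
eef_rot: [-0.255, 0.967, 0.0, -0.0]
ft_force: [-0.3, -0.6, 0.1]
width: 0.0301
grip_force: 0.0
```

```bash
python3 go.py .442,-.134,.13,210; python3 -c "
from bench import *;print(read_state()['joint_positions'].round(3))"
```

```text
t 17.4 pos [ 0.4256 -0.1041  0.1293] head -150.47 tilt 0.03
.442,-.134,.13,210 [ 0.002 -0.136 -0.003] spin -0.003
[-1.357 -0.461  1.304  2.092  0.474  1.219  1.83 ]
```

Emit:
{"method": "carry_out", "body": {"deltas": [{"hand": 30, "dp": [-0.1, -0.13, 0], "spin": 0}, {"hand": 30, "dp": [-0.1, -0.13, 0], "spin": 0}, {"hand": 30, "dp": [-0.1, -0.13, 0], "spin": 0}]}}

```text
time: 17.7
ee_pos: [0.4447, -0.1141, 0.1403]
eef_rot: [-0.256, 0.967, -0.004, 0.008]
ft_force: [0.2, 0.0, -0.6]
width: 0.0302
grip_force: 0.0
```

```bash
cat > st.py <<'E'
from bench import *
import numpy as np
s=read_state(); p=s['ee_pos']; S=np.array([.615,-.034]); u=np.array([.866,.5]); d=S-p[:2]
print('t',round(s['time'],2),'D',round(float(d@u)*1e3,1),'lat',round(float(d[1]*u[0]-d[0]*u[1])*1e3,1),'z',round(p[2]*1e3,1),'q',s['joint_positions'].round(2),'qd',s['joint_vel'].round(2))
E
python3 st.py
```

```text
t 17.7 D 187.6 lat -15.8 z 140.3 q [-1.41 -0.5   1.34  2.05  0.52  1.25  1.82] qd [ 0.01  0.    0.    0.02 -0.    0.    0.01]
```

Emit:
{"method": "carry_out", "body": {"deltas": [{"hand": 30, "dp": [-0.2, 0, 0], "spin": 0}]}}

```text
time: 17.8
ee_pos: [0.4641, -0.0872, 0.1522]
eef_rot: [-0.255, 0.967, -0.008, 0.016]
ft_force: [0.2, -0.2, 0.9]
width: 0.0304
grip_force: 0.0
```

```bash
python3 st.py; python3 -c "
from bench import *;camera('side')"; python3 st.py;  python3 -c "
from bench import *;camera('side')"; python3 st.py
```

```text
t 17.8 D 157.3 lat -29.4 z 152.2 q [-1.48 -0.5   1.34  2.02  0.53  1.26  1.75] qd [-0.87  0.01 -0.01 -0.34  0.06  0.09 -0.74]
t 17.85 D 150.6 lat -33.2 z 155.2 q [-1.49 -0.5   1.33  2.01  0.53  1.26  1.74] qd [ 0.03  0.01 -0.02  0.02 -0.02 -0.02  0.11]
t 17.9 D 152.1 lat -32.5 z 154.4 q [-1.49 -0.5   1.34  2.01  0.53  1.26  1.75] qd [ 0.04 -0.01  0.04  0.02  0.01  0.01  0.06]
```

The arm is up against its j2/j3 limits here. I'll unwind the spin, and at heading 137° take a profile look at the hand (numerically) to see how thick it really is at lamp height.

Emit:
{"method": "carry_out", "body": {"deltas": [{"hand": 30, "dp": [0.2, 0, -0.1], "spin": 0.05}, {"hand": 30, "dp": [0.2, 0, -0.2], "spin": 0.1}, {"hand": 30, "dp": [0.2, 0, -0.28], "spin": 0.15}, {"hand": 30, "dp": [0.2, 0, -0.28], "spin": 0.2}, {"hand": 30, "dp": [0.2, 0, -0.28], "spin": 0.25}, {"hand": 30, "dp": [0.2, 0, -0.28], "spin": 0.3}, {"hand": 30, "dp": [0.2, 0, -0.28], "spin": 0.35}, {"hand": 30, "dp": [0.2, 0, -0.28], "spin": 0.4}, {"hand": 30, "dp": [0.2, 0, -0.28], "spin": 0.4}, {"hand": 30, "dp": [0.2, 0, -0.28], "spin": 0.4}]}}

```text
time: 18.9
ee_pos: [0.4191, -0.11, 0.221]
eef_rot: [0.361, 0.932, 0.002, 0.018]
ft_force: [0.1, 0.1, 0.3]
width: 0.0298
grip_force: 0.0
```

```bash
python3 st.py; python3 - <<'E'
from h import *
s=read_state(); im=camera('side'); cv2.imwrite('pics/prof.png',im[:,:,::-1]); C=cam('side')
M=Ro.from_quat(s['eef_rot']).as_matrix(); p=s['ee_pos']; print('pos',p.round(3),'head',np.degrees(np.arctan2(M[1,0],M[0,0])).round(1))
T=lambda x,y,z: proj(C,[p+M@np.array([x,y,-z])])[0]
c=T(0,0,70); x0=int(c[0])-64; 
for z in (0,70,100,130,160,190): print(z,[T(x/1e3,y/1e3,z/1e3).round(0).astype(int).tolist() for x in(-37.5,37.5) for y in(-95,95)])
r=range(int(T(0,-.095,.2)[1])-70,int(T(0,.095,0)[1])+40,3)
ys=[T(0,y,z)[1] for y in(-.095,.095) for z in(0,.2)]; 
print(x0)
for y in range(int(min(ys))-20,int(max(ys))+20,3):
    if 0<=y<480: print(y,''.join('#' if im[y,x].max()<60 else ('g' if int(im[y,x,0])-int(im[y,x,2])>35 else ('e' if int(im[y,x,0])-int(im[y,x,2])>6 else '.')) for x in range(x0,x0+130,2)))
E
```

```text
t 18.9 D 207.7 lat -32.1 z 221.0 q [-0.91 -0.33  0.91  2.    0.27  1.32  0.74] qd [-0.02 -0.02  0.02 -0.    0.02  0.01  0.13]
pos [ 0.419 -0.11   0.221] head 137.6
0 [[358, 303], [355, 218], [312, 304], [314, 219]]
70 [[358, 278], [355, 192], [310, 278], [313, 192]]
100 [[359, 266], [355, 179], [309, 266], [312, 180]]
130 [[359, 253], [356, 166], [308, 254], [311, 167]]
160 [[359, 240], [356, 153], [307, 240], [311, 153]]
190 [[360, 226], [356, 139], [306, 226], [310, 139]]
281
113 eeeeeeeeeeeeeeeeeeeeeeeeeeeeeee##############ee..................
116 eeeeeeeeeeeeeeeeeeeeeeeeeeeeee##############ee...................
119 eeeeeeeeeeeeeeeeeeeeeeeeeeeeee#############ee....................
122 eeeeeeeeeeeeeeeeeeeeeeeeeeeeee############ee..........##.....#...
125 eeeeeeeeeeeeeeeeeeeeeeeeeeeeeee#########eee...........###...##...
128 eeeeeeeeeeeeeeeeeeeeeeeeeeeeeeee#######eee...........###########.
131 eeeeeeeeeeeeeeeeeeeeeeeeeeeeeeeeeeeeeeee.................####..##
134 eeeeeeeeeeeeeeeeeeeeeeeeeeeeeeeeeeeeeeee.........................
137 eeeeeeeeeeeeeeeeeeeeeeeeeeeeeeeeeeeeeeee.............
[... 3582 characters left out ...]

293 ....................................................########....e
296 ........................................................###......
299 .................................................................
302 .................................................................
305 .................................................................
308 .................................................................
311 .................................................................
314 .................................................................
317 .................................................................
320 .................................................................
```

There's no camera housing on the hand, and only a round adaptor (~37 mm radius) sits at lamp height. The long body is lower, so leading with an opened finger's back may fit. I'll measure the body's top height from a clean view.

Emit:
{"method": "carry_out", "body": {"deltas": [{"hand": 87, "dp": [-0.08, -0.12, 0.04], "spin": 0.05}, {"hand": 87, "dp": [-0.18, -0.24, 0.08], "spin": 0.1}, {"hand": 87, "dp": [-0.28, -0.36, 0.08], "spin": 0.15}, {"hand": 87, "dp": [-0.37, -0.42, 0.08], "spin": 0.2}, {"hand": 87, "dp": [-0.37, -0.42, 0.08], "spin": 0.25}, {"hand": 87, "dp": [-0.37, -0.42, 0.08], "spin": 0.3}, {"hand": 87, "dp": [-0.37, -0.42, 0.08], "spin": 0.35}, {"hand": 87, "dp": [-0.37, -0.42, 0.08], "spin": 0.4}, {"hand": 87, "dp": [-0.37, -0.42, 0.08], "spin": 0.45}, {"hand": 87, "dp": [-0.37, -0.42, 0.08], "spin": 0.5}, {"hand": 87, "dp": [-0.37, -0.42, 0.08], "spin": 0.5}, {"hand": 87, "dp": [-0.37, -0.42, 0.08], "spin": 0.5}]}}

```text
time: 20.15
ee_pos: [0.4185, -0.2496, 0.2027]
eef_rot: [0.914, 0.406, 0.015, 0.011]
ft_force: [-0.5, 0.2, -0.0]
width: 0.0869
grip_force: 0.0
```

```bash
python3 st.py; python3 - <<'E'
from h import *
s=read_state(); im=camera('side'); cv2.imwrite('pics/prof2.png',im[:,:,::-1]); C=cam('side')
M=Ro.from_quat(s['eef_rot']).as_matrix(); p=s['ee_pos']; print('pos',p.round(3),'head',np.degrees(np.arctan2(M[1,0],M[0,0])).round(1))
T=lambda x,y,z: proj(C,[p+M@np.array([x,y,-z])/1e3])[0].round(0).astype(int).tolist()
for z in (0,70,90,110,130,160,190): print(z,'near',T(-37.5,-95,z),T(-37.5,95,z),'far',T(37.5,-95,z),T(37.5,95,z),'mid',T(0,-95,z),T(0,95,z))
c=T(0,0,70); x0=c[0]-84
for y in range(T(37.5,0,200)[1],T(-37.5,0,-10)[1],2):
    if 0<=y<480: print(y,''.join('#' if im[y,x].max()<55 else ('g' if int(im[y,x,0])-int(im[y,x,2])>35 else ('e' if int(im[y,x,0])-int(im[y,x,2])>6 else '.')) for x in range(x0,x0+168,2)))
print(x0)
E
```

```text
t 20.15 D 278.0 lat 88.5 z 202.7 q [-0.7  -0.08  1.13  1.91  0.06  1.22 -0.32] qd [-0.01 -0.    0.   -0.    0.    0.    0.08]
pos [ 0.418 -0.25   0.203] head 48.0
0 near [334, 335] [452, 333] far [334, 296] [446, 295] mid [334, 315] [449, 313]
70 near [333, 310] [458, 308] far [333, 271] [451, 269] mid [333, 290] [454, 288]
90 near [333, 303] [460, 301] far [333, 264] [453, 262] mid [333, 283] [456, 281]
110 near [333, 295] [462, 293] far [332, 256] [455, 254] mid [333, 275] [458, 273]
130 near [333, 287] [464, 285] far [332, 247] [456, 245] mid [332, 267] [460, 265]
160 near [332, 275] [467, 272] far [332, 234] [459, 232] mid [332, 254] [463, 252]
190 near [332, 261] [470, 259] far [331, 221] [462, 219] mid [332, 241] [466, 238]
215 ....................###########eeeeeeeeeeeeeeeeeeeeeeeeeeeeee.......................
217 ....................###########eeeeeeeeeeeeeeeeeeeeeeeeeeeeee.......................
219 ....................###.#######eeeeeeeeeeeeeeeeeeeeeeeeeeeeee.......................
221 ....................###.######eeeeeeeeeeeeeeeeeeeeeeeeeeeeeee.......................
223 
[... 4372 characters left out ...]
.........................................................................
323 ....................................................................................
325 .................................................................................#..
327 .................................................................................##.
329 ..................................................................................##
331 ...................................................................................#
333 ....................................................................................
335 ....................................................................................
310
```

Measured: carriers reach ±95 mm but only up to about 92 mm above the TCP, so they pass under the lamp. The main body is about ±50 mm. Leading with the back of an opened finger brings the dish almost to the ring, and a mild coast covers the rest. First I'll push the dish back onto a good approach line.

```bash
python3 go.py .415,-.10,.18,80 .411,.058,.15,108 
```

```text
t 20.2 pos [ 0.4186 -0.2496  0.2028] head 48.11 tilt 2.18
.415,-.10,.18,80 [ 0.434 -0.413  0.086] spin -0.177
.411,.058,.15,108 [ 0.892 -0.851  0.2  ] spin -0.333
```

Emit:
{"method": "carry_out", "body": {"deltas": [{"hand": 87, "dp": [0.14, -0.13, 0.03], "spin": -0.04}, {"hand": 70, "dp": [0.28, -0.26, 0.06], "spin": -0.08}, {"hand": 50, "dp": [0.42, -0.4, 0.09], "spin": -0.12}, {"hand": 30, "dp": [0.55, -0.53, 0.1], "spin": -0.16}, {"hand": 30, "dp": [0.68, -0.65, 0.13], "spin": -0.2}, {"hand": 30, "dp": [0.8, -0.77, 0.16], "spin": -0.24}, {"hand": 30, "dp": [0.89, -0.85, 0.2], "spin": -0.28}, {"hand": 30, "dp": [0.89, -0.85, 0.2], "spin": -0.333}, {"hand": 30, "dp": [0.89, -0.85, 0.2], "spin": -0.333}, {"hand": 30, "dp": [0.89, -0.85, 0.2], "spin": -0.333}]}}

```text
time: 21.2
ee_pos: [0.4125, 0.0572, 0.1503]
eef_rot: [0.59, 0.807, 0.008, 0.018]
ft_force: [0.3, 0.2, -0.2]
width: 0.0315
grip_force: 0.0
```

```bash
python3 go.py .411,.058,.012,108 ; python3 where.py c .434 -.016 .02 ;python3 st.py
```

```text
t 21.2 pos [0.4125 0.0572 0.1503] head 107.71 tilt 2.2
.411,.058,.012,108 [ 0.015 -0.023  0.552] spin -0.002
t 21.2 tcp [0.4125 0.0572 0.1503]
scene all [ 0.438 -0.028] 1.53  dish [ 0.433 -0.02 ] 1.14  mid [ 0.43  -0.029] 1.32  small [ 0.439 -0.028] 1.3  
side all [ 0.43  -0.034] 1.52  dish [ 0.43  -0.026] 1.34  mid [ 0.435 -0.04 ] 1.15  small [ 0.429 -0.039] 1.23  
wrist all [ 0.436 -0.034] 1.59  dish [ 0.428 -0.033] 1.4  mid [ 0.435 -0.027] 1.26  small [ 0.437 -0.033] 1.94  
t 21.35 D 129.7 lat -180.0 z 150.4 q [-1.05 -0.2   0.73  2.13  0.17  1.13 -0.09] qd [ 0.   -0.   -0.   -0.   -0.    0.    0.01]
```

```bash
python3 go.py .411,.058,.014,108 .473,-.132,.014,108
```

```text
t 21.35 pos [0.4126 0.057  0.1504] head 107.62 tilt 2.21
.411,.058,.014,108 [ 0.016 -0.024  0.545] spin -0.002
.473,-.132,.014,108 [-0.783 -0.018  0.56 ] spin -0.002
```

Emit:
{"method": "carry_out", "body": {"deltas": [{"hand": 30, "dp": [0.016, -0.02, 0.18], "spin": 0}, {"hand": 30, "dp": [0.016, -0.022, 0.36], "spin": 0}, {"hand": 30, "dp": [0.016, -0.024, 0.48], "spin": 0}, {"hand": 30, "dp": [0.016, -0.024, 0.545], "spin": 0}, {"hand": 30, "dp": [-0.04, -0.024, 0.546], "spin": 0}, {"hand": 30, "dp": [-0.09, -0.024, 0.547], "spin": 0}, {"hand": 30, "dp": [-0.15, -0.023, 0.548], "spin": 0}, {"hand": 30, "dp": [-0.22, -0.023, 0.549], "spin": 0}, {"hand": 30, "dp": [-0.3, -0.022, 0.551], "spin": 0}, {"hand": 30, "dp": [-0.38, -0.021, 0.552], "spin": 0}, {"hand": 30, "dp": [-0.46, -0.02, 0.554], "spin": 0}, {"hand": 30, "dp": [-0.54, -0.02, 0.555], "spin": 0}, {"hand": 30, "dp": [-0.62, -0.019, 0.557], "spin": 0}, {"hand": 30, "dp": [-0.69, -0.018, 0.558], "spin": 0}, {"hand": 30, "dp": [-0.74, -0.018, 0.56], "spin": 0}, {"hand": 30, "dp": [-0.77, -0.018, 0.56], "spin": 0}, {"hand": 30, "dp": [-0.783, -0.018, 0.56], "spin": 0}, {"hand": 30, "dp": [-0.783, -0.018, 0.56], "spin": 0}]}}

```text
time: 23.15
ee_pos: [0.4733, -0.1316, 0.014]
eef_rot: [0.589, 0.808, 0.008, 0.018]
ft_force: [1.0, 0.0, -0.6]
width: 0.03
grip_force: 0.0
```

```bash
python3 where.py d .49 -.19 .03; python3 go.py .46,-.10,.014,108 .46,-.10,.15,108
```

```text
t 23.15 tcp [ 0.4733 -0.1316  0.014 ]
scene all [ 0.52  -0.182] 1.34  dish [ 0.512 -0.174] 1.42  mid [ 0.526 -0.174] 1.17  small [ 0.521 -0.184] 1.31  
side all [ 0.486 -0.2  ] 1.56  dish [ 0.484 -0.192] 1.33  mid [ 0.492 -0.207] 1.18  small [ 0.486 -0.202] 1.24  
wrist all [ 0.474 -0.16 ] 2.88  dish [ 0.482 -0.161] 1.41  mid [ 0.471 -0.157] 1.38  small [ 0.469 -0.154] 1.51  
t 23.3 pos [ 0.4734 -0.1311  0.0141] head 107.81 tilt 2.23
.46,-.10,.014,108 [ 0.135 -0.013 -0.003] spin -0.001
.46,-.10,.15,108 [ 0.124  0.005 -0.546] spin -0.001
```

Emit:
{"method": "carry_out", "body": {"deltas": [{"hand": 30, "dp": [0.08, 0, -0.01], "spin": 0}, {"hand": 30, "dp": [0.13, 0, -0.15], "spin": 0}, {"hand": 50, "dp": [0.13, 0, -0.35], "spin": 0}, {"hand": 87, "dp": [0.13, 0, -0.55], "spin": -0.03}, {"hand": 87, "dp": [0.13, 0, -0.7], "spin": -0.07}, {"hand": 87, "dp": [-0.03, -0.05, -0.75], "spin": -0.11}, {"hand": 87, "dp": [-0.2, -0.05, -0.75], "spin": -0.15}, {"hand": 87, "dp": [-0.37, -0.05, -0.75], "spin": -0.185}, {"hand": 87, "dp": [-0.5, -0.05, -0.75], "spin": -0.185}, {"hand": 87, "dp": [-0.5, -0.05, -0.75], "spin": -0.185}, {"hand": 87, "dp": [-0.5, -0.05, -0.75], "spin": -0.185}]}}

```text
time: 24.4
ee_pos: [0.4921, -0.2562, 0.2032]
eef_rot: [0.335, 0.942, 0.001, 0.019]
ft_force: [-0.5, 0.4, -0.1]
width: 0.086
grip_force: 0.0
```

```bash
python3 where.py e .488 -.192 .03; python3 look.py e2 ring:.615,-.034; python3 go.py .40,-.30,.15,141; python3 st.py
```

```text
t 24.4 tcp [ 0.4921 -0.2562  0.2032]
scene all [ 0.518 -0.19 ] 1.35  dish [ 0.526 -0.198] 1.29  mid [ 0.524 -0.196] 1.12  small [ 0.522 -0.186] 1.24  
side all [ 0.486 -0.2  ] 1.45  dish [ 0.485 -0.192] 1.21  mid [ 0.484 -0.197] 1.12  small [ 0.485 -0.201] 1.21  
wrist all [ 0.49  -0.188] 1.55  dish [ 0.49  -0.187] 1.54  mid [ 0.491 -0.195] 1.48  small [ 0.493 -0.189] 1.24  
ring [ 0.616 -0.033] 3.71 px [589. 155.]
t 24.6 pos [ 0.4926 -0.2514  0.2032] head 141.15 tilt 2.2
.40,-.30,.15,141 [ 0.174 -0.387  0.2  ] spin 0.001
t 24.6 D 214.7 lat 127.1 z 203.2 q [-0.59  0.28  1.17  1.76 -0.29  1.25  1.54] qd [-0.01 -0.01 -0.    0.   -0.    0.    0.01]
```

```bash
python3 go.py .406,-.290,.2,140.7 .406,-.290,.014,140.7 ; python3 -c "
from h import *
M=Ro.from_quat(read_state()['eef_rot']).as_matrix();print(M.round(3))"
```

```text
t 24.6 pos [ 0.4926 -0.2514  0.2032] head 141.15 tilt 2.2
.406,-.290,.2,140.7 [ 0.173 -0.337  0.001] spin 0.003
.406,-.290,.014,140.7 [ 0.199 -0.351  0.744] spin 0.003
[[-0.778  0.627  0.038]
 [ 0.627  0.779 -0.007]
 [-0.034  0.018 -0.999]]
```

Emit:
{"method": "carry_out", "body": {"deltas": [{"hand": 87, "dp": [0.08, -0.17, 0.0], "spin": 0.003}, {"hand": 87, "dp": [0.173, -0.337, 0.0], "spin": 0.003}, {"hand": 87, "dp": [0.178, -0.34, 0.15], "spin": 0.003}, {"hand": 87, "dp": [0.184, -0.343, 0.35], "spin": 0.003}, {"hand": 87, "dp": [0.19, -0.347, 0.55], "spin": 0.003}, {"hand": 87, "dp": [0.197, -0.35, 0.7], "spin": 0.003}, {"hand": 87, "dp": [0.199, -0.351, 0.748], "spin": 0.003}, {"hand": 87, "dp": [0.199, -0.351, 0.748], "spin": 0.003}]}}

```text
time: 25.4
ee_pos: [0.4055, -0.2903, 0.0129]
eef_rot: [0.337, 0.941, 0.003, 0.018]
ft_force: [0.4, -0.2, 1.1]
width: 0.0871
grip_force: 0.0
```

```bash
cat > st2.py <<'E'
from h import *
s=read_state(); p=s['ee_pos']; S=np.array([.6155,-.0335]); u=np.array([.633,.774]); d=S-p[:2]
M=Ro.from_quat(s['eef_rot']).as_matrix()
print('t',round(s['time'],2),'D',round(float(d@u)*1e3,1),'lat',round(float(d[1]*u[0]-d[0]*u[1])*1e3,1),'z',round(p[2]*1e3,1),'w',s['width'].round(4),'qd',s['joint_vel'].round(2),s['ft_force'].round(1))
for D in (220,180,160,150,140,128): print(D,(M.T@(np.array([*(S-u*D/1e3),.013])-p)/.25).round(3))
E
python3 st2.py;python3 where.py f .49 -.187 .02|tail -1
```

```text
wrist all [ 0.47  -0.199] 2.74  dish [ 0.466 -0.195] 1.61  mid [ 0.462 -0.205] 1.88  small [ 0.472 -0.207] 2.34  Traceback (most recent call last):
  File "st2.py", line 4, in <module>
    print('t',round(s['time'],2),'D',round(float(d@u)*1e3,1),'lat',round(float(d[1]*u[0]-d[0]*u[1])*1e3,1),'z',round(p[2]*1e3,1),'w',s['width'].round(4),'qd',s['joint_vel'].round(2),s['ft_force'].round(1))
                                                                                                                                     ^^^^^^^^^^^^^^^^
AttributeError: 'float' object has no attribute 'round'
```

```bash
sed -i "s/s\['width'\].round(4)/round(s['width'],4)/" st2.py; python3 st2.py
```

```text
t 25.55 D 331.5 lat 2.3 z 15.2 w 0.087 qd [-0.   -0.    0.   -0.   -0.01 -0.01  0.01] [ 0.8 -0.5 -0.5]
220 [0.01  0.446 0.017]
180 [0.011 0.606 0.02 ]
160 [0.011 0.686 0.022]
150 [0.011 0.726 0.022]
140 [0.011 0.766 0.023]
128 [0.011 0.814 0.024]
```

Emit:
{"method": "carry_out", "body": {"deltas": [{"hand": 87, "dp": [0.01, 0.05, 0.005], "spin": 0}, {"hand": 87, "dp": [0.01, 0.1, 0.01], "spin": 0}, {"hand": 87, "dp": [0.01, 0.15, 0.01], "spin": 0}, {"hand": 87, "dp": [0.01, 0.21, 0.012], "spin": 0}, {"hand": 87, "dp": [0.01, 0.27, 0.013], "spin": 0}, {"hand": 87, "dp": [0.01, 0.33, 0.014], "spin": 0}, {"hand": 87, "dp": [0.01, 0.39, 0.015], "spin": 0}, {"hand": 87, "dp": [0.01, 0.45, 0.017], "spin": 0}, {"hand": 87, "dp": [0.01, 0.5, 0.018], "spin": 0}, {"hand": 87, "dp": [0.01, 0.54, 0.019], "spin": 0}, {"hand": 87, "dp": [0.01, 0.566, 0.02], "spin": 0}, {"hand": 87, "dp": [0.01, 0.566, 0.02], "spin": 0}]}}

```text
time: 26.75
ee_pos: [0.4946, -0.1792, 0.0105]
eef_rot: [0.337, 0.941, 0.003, 0.019]
ft_force: [0.4, -0.1, 0.8]
width: 0.0872
grip_force: 0.0
```

```bash
python3 st2.py;python3 where.py g .563 -.098 .02
```

```text
t 26.75 D 189.3 lat -1.4 z 10.5 w 0.0872 qd [ 0.01 -0.01  0.01  0.01  0.   -0.    0.02] [ 0.4 -0.1  0.8]
220 [-0.006 -0.122 -0.012]
180 [-0.006  0.038 -0.009]
160 [-0.006  0.117 -0.008]
150 [-0.006  0.157 -0.007]
140 [-0.005  0.197 -0.006]
128 [-0.005  0.245 -0.005]
t 26.75 tcp [ 0.4946 -0.1792  0.0105]
scene all [ 0.543 -0.118] 1.21  dish [ 0.545 -0.126] 1.51  mid [ 0.535 -0.113] 1.24  small [ 0.546 -0.114] 1.15  
side all [ 0.555 -0.078] 1.41  dish [ 0.558 -0.071] 1.21  mid [ 0.559 -0.07 ] 1.11  small [ 0.558 -0.074] 1.18  
wrist all [ 0.545 -0.11 ] 2.05  dish [ 0.545 -0.109] 1.63  mid [ 0.537 -0.118] 1.82  small [ 0.538 -0.104] 1.81
```

Emit:
{"method": "carry_out", "body": {"deltas": [{"hand": 87, "dp": [0, -0.06, 0], "spin": 0}, {"hand": 87, "dp": [0, -0.1, -0.2], "spin": 0}, {"hand": 87, "dp": [0, -0.1, -0.4], "spin": 0}, {"hand": 87, "dp": [0, -0.1, -0.6], "spin": 0}, {"hand": 87, "dp": [0, -0.1, -0.8], "spin": 0}, {"hand": 87, "dp": [0, -0.1, -0.8], "spin": 0}, {"hand": 87, "dp": [0, -0.1, -0.8], "spin": 0}]}}

```text
time: 27.6
ee_pos: [0.4705, -0.1983, 0.2106]
eef_rot: [0.337, 0.941, 0.005, 0.02]
ft_force: [0.3, 0.7, -0.9]
width: 0.0869
grip_force: 0.0
```

```bash
python3 st2.py|head -1;python3 where.py h .563 -.098 .03; python3 - <<'E'
import cv2
im=cv2.imread('pics/h_wrist.png',0)
for y in range(60,330,6): print(y,''.join(' .:-=+*#%@'[9-int(v)//26] for v in im[y,340:640:3]))
E
```

```text
t 27.6 D 219.4 lat -7.9 z 210.6 w 0.0869 qd [ 0.02  0.07 -0.03  0.04 -0.02 -0.01  0.01] [ 0.3  0.7 -0.9]
t 27.6 tcp [ 0.4705 -0.1983  0.2106]
scene all [ 0.533 -0.128] 1.33  dish [ 0.525 -0.136] 1.15  mid [ 0.525 -0.12 ] 1.35  small [ 0.528 -0.126] 1.13  
side all [ 0.533 -0.124] 1.69  dish [ 0.535 -0.128] 1.28  mid [ 0.526 -0.123] 1.19  small [ 0.529 -0.124] 1.15  
wrist all [ 0.565 -0.12 ] 1.84  dish [ 0.559 -0.114] 1.35  mid [ 0.564 -0.114] 1.63  small [ 0.564 -0.12 ] 1.7  
60 -----------------------------------------====----=---------===-===--===---==-----=-=---------==-====
66 -----------------=--------------==---====-----=--=----=---------------==------------====-====--=====
72 ------------------------------------------------=-------==--=-----=-------------=---=-=---=========-
78 --------------------------------==----=----=--------===----------=-----------=--------------=----===
84 ---=-----------------------------==---------------==----------%%%=--=---===-----=------=--==---=----
90 -------------------------==----------------------------==---=%%%%%%%*-==---------------=-==---=
[... 3399 characters left out ...]
@%@@@@@%:::*----==============*%%%%%%%%%%%%%%%%@@@@@%%%%%%%%%@%@%%%%@@
294 ---===============--*++**####%@%@@%@@@@::::*-----===============+%%%%%%%%%%%%@@@@@@%%%%%%%%%%%%%%%@@
300 ==-===============*+++*#####%%@@%@%@@@@@*:::-=-----===========@%%%%%%%%%%%%%%%%%%%%%%%%%%%%%%%%%%%%%
306 ================**++######**@%@@@@%@@@@@@@*:::-+---------====#%%%@%%%%%%%%%%%%%%%%%%%%%%%%%%%%@%%%%%
312 ---==============***####*#-:@@@@@@@@@%@@@@@@@:--+------------@%%%@%%%%%%%%%%%%%%%%%%%%%%%%%%%%%%%%%%
318 ----------=======--#*##+::::@@@@@@@%@%@@%@@@@@@+--+----------@@######@%%%%%%%%%%%%%%%%%%%%%%%%%%%%%%
324 ---------------------+::::::@@@@@%%@@@%@%@@@@@@@@@----------*@#######*#%@%%%%%%%%@%%%%%%%%%%%%%%%%%%
```

```bash
python3 - <<'E'
from h import *
s=read_state(); print(s['ee_pos'].round(4)); s=dict(s); s['ee_pos']=np.array([.4705,-.1983,.2106])
C=cam('wrist',s); im=cv2.imread('pics/h_wrist.png')[:,:,::-1].copy()
p=ray(C,(469,216),.03); print('dish by eye',p)
for a in('dish',): print(fit(C,im,*p,OBJ[a],.012,.001))
r,q=fit(C,im,.6155,-.0335,OBJ['ring'],.012,.001); print('ring',r,q)
d=r-p; print(np.degrees(np.arctan2(d[1],d[0])),np.hypot(*d))
E
python3 st2.py|head -1; python3 go.py .48,-.2,.2,140
```

```text
[ 0.4694 -0.1982  0.2087]
dish by eye [ 0.561397   -0.10398045]
(array([ 0.563397  , -0.10498045]), np.float64(1.933540179925257))
ring [ 0.6165 -0.0315] 2.4975878683268076
52.75621913026043 0.09104810315221269
t 27.75 D 219.9 lat -8.8 z 208.7 w 0.0866 qd [ 0.    0.02 -0.   -0.    0.    0.   -0.01] [0.1 0.  0.3]
t 27.75 pos [ 0.4694 -0.1982  0.2087] head 140.53 tilt 2.07
.48,-.2,.2,140 [-0.036  0.021  0.036] spin 0.003
```

Dish is at (0.5625, −0.1045), about 90 mm short. The measured contact distance is about 100 mm. Next I'll align on the line to the ring and lower the hand.

```bash
sed -i 's/\[.6155,-.0335\]/[.616,-.0325]/; s/\[.633,.774\]/[.596,.803]/; s/for D in .*: print/for D in (205,198,182,170,150,132,130,124): print/' st2.py; python3 go.py .494,-.197,.2,143.4 .494,-.197,.013,143.4
```

```text
t 27.75 pos [ 0.4694 -0.1982  0.2087] head 140.53 tilt 2.07
.494,-.197,.2,143.4 [-0.072  0.066  0.038] spin -0.016
.494,-.197,.013,143.4 [-0.048  0.053  0.786] spin -0.016
```

Emit:
{"method": "carry_out", "body": {"deltas": [{"hand": 87, "dp": [-0.07, 0.06, 0.1], "spin": -0.016}, {"hand": 87, "dp": [-0.065, 0.06, 0.3], "spin": -0.016}, {"hand": 87, "dp": [-0.06, 0.056, 0.5], "spin": -0.016}, {"hand": 87, "dp": [-0.05, 0.053, 0.68], "spin": -0.016}, {"hand": 87, "dp": [-0.048, 0.053, 0.78], "spin": -0.016}, {"hand": 87, "dp": [-0.048, 0.053, 0.784], "spin": -0.016}, {"hand": 87, "dp": [-0.048, 0.053, 0.784], "spin": -0.016}]}}

```text
time: 28.45
ee_pos: [0.4945, -0.1982, 0.0144]
eef_rot: [0.314, 0.949, 0.001, 0.018]
ft_force: [0.1, -0.6, 0.7]
width: 0.0872
grip_force: 0.0
```

```bash
python3 st2.py
```

```text
t 28.45 D 205.5 lat 1.2 z 14.4 w 0.0872 qd [-0.02 -0.04  0.03 -0.03  0.01  0.01 -0.01] [ 0.1 -0.6  0.7]
205 [0.005 0.002 0.005]
198 [0.005 0.03  0.006]
182 [0.005 0.094 0.007]
170 [0.005 0.142 0.007]
150 [0.005 0.222 0.008]
132 [0.005 0.294 0.009]
130 [0.005 0.302 0.009]
124 [0.005 0.326 0.01 ]
```

Emit:
{"method": "carry_out", "body": {"deltas": [{"hand": 87, "dp": [0.005, 0.03, 0.006], "spin": 0}, {"hand": 87, "dp": [0.005, 0.094, 0.007], "spin": 0}, {"hand": 87, "dp": [0.005, 0.294, 0.009], "spin": 0}, {"hand": 87, "dp": [0.005, 0.2, 0.008], "spin": 0}, {"hand": 87, "dp": [0.005, 0.05, 0.005], "spin": 0}, {"hand": 87, "dp": [0, -0.05, 0.0], "spin": 0}, {"hand": 87, "dp": [0, -0.06, -0.2], "spin": 0}, {"hand": 87, "dp": [0, -0.06, -0.4], "spin": 0}, {"hand": 87, "dp": [0, -0.06, -0.6], "spin": 0}, {"hand": 87, "dp": [0, -0.06, -0.76], "spin": 0}, {"hand": 87, "dp": [0, -0.06, -0.76], "spin": 0}, {"hand": 87, "dp": [0, -0.06, -0.76], "spin": 0}]}}

```text
time: 29.65
ee_pos: [0.4811, -0.206, 0.2058]
eef_rot: [0.312, 0.95, 0.004, 0.021]
ft_force: [0.5, -0.5, -0.7]
width: 0.0876
grip_force: 0.0
```

```bash
python3 st2.py|head -1; python3 - <<'E'
from h import *
s=read_state(); im=camera('wrist'); cv2.imwrite('pics/i_wrist.png',im[:,:,::-1]); C=cam('wrist',s)
print(fit(C,im,.605,-.045,OBJ['dish'],.03,.002)); print(proj(C,[[.616,-.0325,0],[.616,-.0325,.03]]).round(0))
g=cv2.cvtColor(im,7)
for y in range(90,330,6): print(y,''.join(' .:-=+*#%@'[9-int(v)//26] for v in g[y,400:640:3]))
E
```

```text
t 29.65 D 219.8 lat -4.9 z 205.8 w 0.0876 qd [ 0.03  0.04 -0.02  0.04 -0.01 -0.01  0.01] [ 0.5 -0.5 -0.7]
(array([ 0.615, -0.027]), np.float64(2.8567919019515364))
[[550. 203.]
 [568. 211.]]
90 ----------------------------------------==%%%%%%%%%%%---------------------------
96 ----------------------------------------%%%%%%%%%%%%%%%%------------------------
102 ---------------------------------------%%%%%%%%%%%%%%%%%%%%---------------------
108 -------------------------------------=%%%%%%%%%%%%%%%%%%%%%%%#------------------
114 ------------------------------------#%%%%%%%%%%%%%%%%%%%%%%%%%%%+---------------
120 -----------------------------------%%%%%%%%%%%%%%%%%%%%%%%%%%%%%%%%=------------
126 ----------------------------------%%%%%%%%%%%%%%%%%%%%%%%%%%%%%%%%%%%%----------
132 -----------------------------**++%%%%%%%%%%%%%%%%%%%%%%%%%%%%%%%%%%%%%%%%-------
138 ------------------------*++++++#%%%%%%%%%%%%%%%%%%%%%%%%%%%%%%%%%%%%%%%%%%%*----
144 ---------------------+*+++++++%%%%%%%%%%%%%%%%%%%%%%%%%%%%%%%%%%%%%%%%%%%%%%%%=-
150 ------------------**+++++++++%%%%%%%%%%%%%%%%%%%%@%******
[... 1788 characters left out ...]
@@@%%%%%%%%%%%%%%%%%
282 -++++#####***@@@.:::+----============%%%%%%%%%%%%%%%%%%%%@@@@@@%%%%%%%%%%%%%%%%%
288 ++#####*#@%%%@@@@%::::-----==============%%%%%%%%%%%%%%%%@@@@@@%%%%%%%%%%%%%%%%%
294 ##*******@%%@%%@@@@.:::=-----===============#%%%%%%%%%%%%%@@@@@%%%%%%%%%%%%%%%@@
300 ##****-:+%@%%%%%@@@@#::::-------=========-@%%%%%%%%%%%%%%%%%%%%%%%%%%%%%%%%%%%%%
306 **#=:::-%%%@@%%@@@@@@@#::-=-------------=#%%%%%%%%%%%%%%%%%%%%%%%%%%%%%%%%%%%%%%
312 +:::::+*@@%@%%%%@%%@@@@@@::-+------------@%%%%%%%%%%%%%%%%%%%%%%%%%%%%%%%%%%%%%%
318 -:::::+*@%@%%@%%@%%@%@@@@@@+:------------%@#####*@%%%%%%%%%%%%%%%%%%%%%%%%%%%%%%
324 -+::::*-@@%%@%%@@@%%%@@@@@@@@%----------*%#########%%%%%%%%%%%%%%%%%%%%%%%%%%%%%
```

Dish is at about (0.615, −0.027), within roughly 6 mm of the ring centre. I'll back the arm off and check it independently.

Emit:
{"method": "carry_out", "body": {"deltas": [{"hand": 87, "dp": [0, -0.1, 0], "spin": 0}, {"hand": 87, "dp": [0.0, -0.1, 0], "spin": 0}, {"hand": 87, "dp": [0.0, -0.1, 0], "spin": 0}, {"hand": 87, "dp": [0.0, -0.1, 0], "spin": 0}]}}

```text
time: 30.1
ee_pos: [0.4648, -0.2269, 0.2036]
eef_rot: [0.313, 0.949, 0.002, 0.019]
ft_force: [0.6, -0.5, 0.1]
width: 0.0868
grip_force: 0.0
```

```bash
python3 - <<'E'
from h import *
R={'dish':OBJ['dish'],'mid':[(.051,.032),(.051,.0285)],'small':[(.07,.021),(.07,.018)],'dishbase':[(0,.048)]}
for n in('wrist','side','scene'):
    s=read_state(); im=camera(n); C=cam(n,s); cv2.imwrite(f'pics/j_{n}.png',im[:,:,::-1])
    for k in R: r,q=fit(C,im,.615,-.03,R[k],.02,.001); print(n,k,r.round(4),round(q,2))
g=cv2.cvtColor(cv2.imread('pics/j_side.png'),6)
for y in range(225,300,2): print(y,''.join(' .:-=+*#%@'[9-int(v)//26] for v in g[y,320:430:1]))
E
```

```text
wrist dish [ 0.599 -0.044] 2.7
wrist mid [ 0.613 -0.038] 3.35
wrist small [ 0.613 -0.044] 5.52
wrist dishbase [ 0.613 -0.034] 2.42
side dish [ 0.595 -0.036] 1.4
side mid [ 0.595 -0.032] 1.45
side small [ 0.618 -0.021] 1.44
side dishbase [ 0.61  -0.026] 1.46
scene dish [ 0.618 -0.027] 1.38
scene mid [ 0.635 -0.018] 1.77
scene small [ 0.62  -0.047] 1.74
scene dishbase [ 0.601 -0.038] 1.51
225 ------------------------------=+%@@@@%%%##%%###%%@@@@@@%%%%@@%@@@@%%%%%%%%######***************************###
227 -----------------------------=+#%@@@@@@@%%#####%%@@@@@@%%%@%@%@@@@@@%%%%%%%%%##%#######***********###########%
229 ----------------------------=+#%%%%@@@@@@@@%%%%%%%@@%@@%%%%%%%%@@@@@@@@%%%%%%%%#%%%%#####%########%%#%#%##%%%%
231 ---------------------------=+#%%%%%%%@@@@@@@@@@@%%%%%@@%######%@@@@@@@@@@@@%%%%%%%%%%%%####%###%%#%#%%%%%%%%%@
233 --------------------------=+#%%%%%%%%%%%@@@@@@@@@@@@@@@%#######%@@@@@@@@@@@@@@%%########%%##%%%%%%%%%%%%@@@@@@
235 -------------------------=+#%%%%%%%%%%%#++=*%%@@@@@@@@@%%######%@@@@@@@@@@@@@@@@@%%%%###########%%@@@@@@@@@@@@
237 ----------------
[... 2959 characters left out ...]
%%%%%%%%%%
289 -------------------------------==+**+++++++++*****##%%%%@@%%@%@%%%@@@%@%%%%%%@%%%%%%%%%%%%%%@%%%%%%%%%@%@%%%%%
291 ---------------------------------==+**+***+*****++++****##%%%%@@@@@@@@%%%%@%%%%%@%%%%%%%%%%%%%@%%%%%%%%%%%%%%%
293 --------------------===------------==+*********+*++++++++*****##%%%@@%@%%@%%%%%%%%%%%%%%%%%%%%%%%%%%%%%%%%%%%%
295 =------------------==--=-------------==+***+****+******+++++++++**#%@%@%%%%%###%%%%%%%%%%%%%%%%%%%%%%%%%%%%##%
297 -=-----=---------------------=----------===+++*********+*+++++**+**%@@@%%%%%%%%%%%%%##%%%%%%%%%%%%%%%%%%%%%##%
299 --=----=--------------=--------------------=====++++*****++++++++**#%@@%%%%%%%%%%%%%###%%%%%%%%%%%%%%%%%@%%@@%
```

```bash
python3 - <<'E'
from h import *
C=cam('side')
for c in [(.616,-.0325),(.613,-.034),(.615,-.027),(.60,-.044)]:
    r=proj(C,circ(*c,.03,.048)); b=proj(C,circ(*c,0,.048)); print(c,'rim left',r[:,0].min().round(1),'rim rows',r[:,1].min().round(1),'base left',b[:,0].min().round(1),'base bottom',b[:,1].max().round(1))
s=read_state(); print(s['ee_pos'].round(4)); C=cam('wrist',s); g=cv2.cvtColor(cv2.imread('pics/j_wrist.png'),6)
for c in [(.616,-.0325),(.613,-.034),(.615,-.027),(.60,-.044)]:
    r=proj(C,circ(*c,.03,.048)); print(c,'wrist rim left',r[:,0].min().round(1),'top',r[:,1].min().round(1),'bot',r[:,1].max().round(1))
for y in range(132,264,4): print(y,''.join(' .:-=+*#%@'[9-int(v)//26] for v in g[y,490:640:2]))
E
```

```text
(0.616, -0.0325) rim left 353.5 rim rows 232.3 base left 353.0 base bottom 273.9
(0.613, -0.034) rim left 353.0 rim rows 233.4 base left 352.5 base bottom 275.0
(0.615, -0.027) rim left 351.5 rim rows 231.2 base left 351.0 base bottom 272.6
(0.6, -0.044) rim left 351.9 rim rows 238.7 base left 351.4 base bottom 280.8
[ 0.4648 -0.2271  0.2039]
(0.616, -0.0325) wrist rim left 547.1 top 158.1 bot 263.0
(0.613, -0.034) wrist rim left 544.2 top 156.3 bot 261.6
(0.615, -0.027) wrist rim left 552.0 top 153.4 bot 258.9
(0.6, -0.044) wrist rim left 527.8 top 150.5 bot 257.2
132 ----=---=-----=--*-*@%%%%%%%%%%%%%%%%%%%%%%%%%%%%%%%%%%%%%%%%%%%%%%%%%%%%%%
136 ---------+*+******#%%%%%%%%%%%%%%%%%%%%%%%%%%%%%%%%%%%%%%%%%%%%%%%%%%%%%%%%
140 ------*******++++%%%%%%%%%%%%%%%%%%%%%%%%%%%%%%%%%%%%%%%%%%%%%%%%%%%%%%%%%%
144 --=**********++*%%%%%%%%%%%%%%%%%%%%%%%%%%%%%%%%%%%%%%%%%%%%%%%%%%%%%%%%%%%
148 +******++****+*%%%%%%%%%%%%%%%%%%%%%%%%%%%%%%%%%%%%%%%%%%%%%%%%%%%%%%%%%%%%
152 **+***+**+**+%%%%%%%%%%%%%%%%%%%%%%%%%%%%%@@@#***********#%%%%%%%%%%%%%%%%%
156 ********++*+%%%%%%%%%%%%%%%%%%%%%%%%%@%+=#**
[... 1411 characters left out ...]
%%%%%@=%%@#*****#**#######**#########+*############*@@@@@@@@
232 %%%%%%%%%%@%%%%%@%%%%@=%@%%****#***######**########**###########**@@@@@@@@@
236 %%%%%@%%%%%@%%%%%%%%%%@=%@%@#*******####*#**#####*#**####*#######%@@@@@@@@@
240 %%%%%%%%%%%%%%%%%%%%%%%@+=@@%%**##**+*#**##*+#*####**#######**##%@@@@@@@@@@
244 %%%%%%%%%%%%%@%@%%%%%%%%%@==@@%@%**************#***#**#*########@@@@@@@@@@@
248 %%%%%%%%%%%%%%%%@%@@%%%%@@%@#=*%@@@@*****#*##****####+**######*@@@@@@@@@@@@
252 %%%%%%%%%%%%%%%%%%%%%%%%%%%%%%@@*+=**#@*****####************#*@@@@@@@@@@@@@
256 %%%%%%%%%%%%%@@%%%%%%%@%%%%%@@%%%%%%%%%@@@%*+*************++*#@@@@@@@@@@@@@
260 ++*%@%%%%%%%%%%%%%%%%%%%%@%@%@%%%%%%%%%%%%%@@@@@%%%%%%%@@@@%%@@@@@@@@@@@@@%
```

The white ring shows as an even sliver around the dish's visible left side, with its line at column 530 and the dish wall at about 536. The dish is therefore centred within a few mm. The small-cup and mid-cup rims fit at their nested heights, and the arm is clear.

```bash
python3 -c "
from bench import *
print(close_job())"
```

```text
the job is handed in; nothing more can be done
None
```

The job is handed in: the cups are nested in the dish, and by my camera measurements the dish sits within about 6 mm of the ring centre (15 mm allowed), with no bystander or camera stand touched as far as I could tell; the last stretch under the lamp was a short coast, because the hand does not fit there, and `close_job()` returned no verdict.

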